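Load a light-tight vial counter through its lift-and-slide hatch and start the count

ROBOT

A 6-joint arm with a two-finger parallel gripper is mounted at the origin on a cart in front of the work surface, level with it; the furniture and walls round the work are solid. World frame = base frame: x ahead of the robot, y to its left, z up, the work surface at z = 0. Lengths are in m, angles in rad, forces in N, time in s.
With the tool pointing down it reaches from about 0.25 to 0.775 m from the base axis. Payload 4 kg.
Tool frame: the origin (TCP) lies at the centre of the arm's flange, where the gripper is bolted on; the fingertips stand 199 mm ahead of it and the grasp point (between the pads) lies 180 mm ahead of it (tips_ahead is the distance from the TCP to the fingertips, in m); z points along the fingers, y is the line along which they close (so a half turn about z gives the same grasp; the last joint's range is limited). The gripper opens to 94 mm and grips with 3 to 60 N. Pads are 16 mm wide; open, the fingers measure 119 mm over their backs; the gripper's body (75 mm by 177 mm) begins 78 mm behind the grasp point.
Start: joints at [-1.423, 0.087, 1.371, -0, 1.684, -0.103], TCP at [0.136, -0.533, 0.405] pointing down, gripper open.
Joint ranges: [-3.1, 3.1], [-0.76, 2.03], [0.27, 2.55], [-1.08, 4.22], [0.17, 2.65], [-2.57, 2.57]. Speed limits (rad/s): [2.79, 2.79, 3.14, 3.14, 3.14, 3.14].

INTERFACE

Orientations are given as a rotation vector (axis times angle).
In Python, from rig import get_state, capture, sign_off, search_frame, place_of, tips_ahead gives the robot as it stands.
- The arm moves only by the tool jog_arm, never from a script. Its arguments are lists of equal length, an entry for each row: "gripper": the gripper's target within -1 to 1 (fully open at 1, half-way at 0, shut at -1); "xyz": the shift along the tool's x, y, z in units of 40 mm (1.0 is 40 mm), a list of three; "rotation": the turn, a rotation vector about the tool's x, y, z in units of 5 degrees (1.0 is 5 degrees), a list of three. In form: {"gripper": [gripper, ...], "xyz": [[tx, ty, tz], ...], "rotation": [[rx, ry, rz], ...]}. A call has 1 to 12 rows; each row is the pose to reach, as a shift and turn from the pose commanded when the call began, along the tool's axes at that moment; what a row does not reach only later rows make up. A row lasts 1/12 s, in which the tool goes at most 41.7 mm and 7.16 degrees, less where a joint would pass 70% of its speed; a pose out of reach is approached as far as the arm can. A call with a gripper value outside its range is refused whole. The fingers move at their own pace and stop on an object; the grip force is fixed at half the most. Time passes only in rows, so rows that repeat a pose let the fingers close. It gives the time, the measured TCP pose, the force, the opening and the grip force at its end, in the units of the state.
- get_state(): the state, without advancing time (a new reading comes with each control period).
- capture(name): name is "side" or "top" or "wrist"; returns a dict with "image" (384x512x3 uint8, red, green, blue), "mtx" (3x3 intrinsics, pixels), "cam_to_world" (4x4, takes a point from camera to world coordinates); the wrist camera has in their place "hand_eye" (4x4, takes a point from camera to tool coordinates, whose origin is the TCP and whose axes are the flange's). Camera axes: x right, y down, z forward; pixel columns grow to the right and rows downward; lengths in m; the calibration is good to about 2 mm. A picture is of the moment at which its call begins: read the wrist's pose just before it. There is no depth.
- sign_off(): hands the job in; it is judged then, once.
Trained networks look in the newest picture that a camera, given by its name, has taken for a name from the list of things; names that differ only in an ending like _2 or _b are one class to them, and where a whole thing is asked for, a point or a joint stands for the part that bears it (a point fixed in the world has none). Each returns a list of dicts, best first, with "conf" (0 to 1); they miss things now and then, are a little off and sometimes report something else, mostly with a low value. They report only what shows in the picture. A call takes as long as a camera call. They do not tell look-alikes from the thing itself.
- search_frame(camera, name): "extent" ([left, top, right, bottom] in pixels, round what is visible of it).
- place_of(camera, name): "location" ([column, row] in pixels: a listed point, or the origin of a listed thing).
The state is a dict: "t": time; "joints": joint angles; "qd": joint speeds; "effort": joint torques, N m; "ee_pos": TCP position; "tool_rot": TCP orientation; "force": force on the tool from outside, world axes, zero at the start; "moment": the same for the moment, N m; "gripper_width": opening from 0.0 (shut) to 1.0 (fully open); "grasp_force": force on a finger pad.
Only numpy, scipy, OpenCV 4.12 (cv2) and the standard library are available. Lean on these libraries where they do the work, as an engineer would, in place of code of your own. Each camera call takes 0.05 s, during which the arm holds its last target. There are 200 camera calls.

TASK

Load the vial counter: lift its hatch off the seat, slide it aside along its channels, take the amber standard out and stand it on the bench pad, and stand every white vial from the pad upright in a cell of its own; then slide the hatch back and let it down fully home. Turn the outer ring of the double control until its white pointer meets the red mark, leaving the small inner knob as it is. Last of all press the red spring plunger right down to its stop to start the count and let it come up; never press it while the hatch is off its seat, and do not knock over the beaker.

Things in the scene. Friction and masses are not known exactly. Their poses are not given: they have to be found in the camera images.
- counter: White instrument, 286 x 300 mm, fixed. Origin on the bench under its middle; x points from the front (control panel, towards the robot) to the back, y to its left, z up. Deck 76 mm above the bench. Along y, at x = +40 mm, runs the hatch channel: the chamber under its left (+y) half, a flat parking deck under its right half. The front deck carries the double control and the plunger.
- chamber (a point): Middle of the chamber floor, 9 mm above the bench; axes as the counter's. Opening 136 mm (x) by 124 mm (y). In it a blue carrier: four cells in one row along x, 33 mm apart, each 29 mm square inside, walls 25 mm high, open above. The closed hatch is 3 mm above the vial caps. Fingers have room on the two y sides of a vial, not between neighbouring cells.
- cell_1 (a point): Middle of the floor of cell 1 (front), 9 mm above the bench; axes as the counter's.
- cell_2 (a point): Middle of the floor of cell 2 (second), 9 mm above the bench; axes as the counter's.
- cell_3 (a point): Middle of the floor of cell 3 (third), 9 mm above the bench; axes as the counter's.
- cell_4 (a point): Middle of the floor of cell 4 (rear), 9 mm above the bench; axes as the counter's.
- seat (a point): Where the middle of the hatch's underside lies when home: 68 mm above the bench on a gasketed ledge, in a recess 8 mm deep with 2 mm play round the hatch, its left end flush with the channel's left end stop. Axes as the counter's.
- park (a point): Where the middle of the hatch's underside lies when parked, chamber clear: on the parking deck, 76 mm above the bench, 140 mm to the right (-y of the counter) of the seat, 2 mm short of the right end stop. The channel's two rails are 150 mm apart inside and 95 mm above the bench at the top; their lips overhang it by 7 mm, underside 92 mm above the bench. End stops 90 mm above the bench.
- hatch: Loose steel plate, 146 (x) by 132 (y) by 8 mm, 0.45 kg, captive under the lips; home at the start. Origin in the middle of its underside, axes as the counter's. Black bridge handle: bar along x, 92 mm long, 14 mm wide, 32 to 46 mm above the underside, posts 80 mm apart. It slides along y only when raised more than 8 mm (the lips stop it at 16 mm); it stays where it is set down on the parking deck.
- outer_ring (a joint): Outer, black fluted ring of the double control; angle in rad, 0 to 2.4, grows as it turns clockwise seen from above. Its white pointer is on the red mark at 1.6 (neighbouring black marks 0.4 away). It stays where it is left; about 0.05 Nm.
- dial_axis (a point): Point on the common upright axis of the double control, on the deck (76 mm above the bench). The outer ring is 55 mm in diameter, from 11 to 35 mm above this point; the inner knob is 24 mm in diameter, from 35 to 53 mm above it. Nothing else stands within 60 mm of the axis.
- inner_knob (a joint): Inner, small aluminium knob with a black line; angle in rad, clockwise positive; turns easily. To be left where it is.
- inner_pointer (a point): Outer end of the black line on top of the inner knob, 11 mm from its axis.
- outer_pointer (a point): Outer end of the white pointer on top of the outer ring.
- red_mark (a point): The red mark on the dial plate.
- plunger (a joint): Travel of the red plunger in m: 0 up, 0.010 at its stop; sprung, 2 N to start, 7 N at the stop; comes up by itself.
- plunger_top (a point): Middle of the top of the plunger's red mushroom head, 34 mm in diameter, 35 mm above the deck when up; pressed straight down.
- vial_a: White 20 ml vial with a white screw cap, may be absent. Upright cylinder, 25 mm in diameter, 56 mm tall (the cap is the top 8 mm), about 22 g; origin at the centre of its underside. Stands on the white bench pad left of the counter.
- vial_b: White 20 ml vial with a white screw cap, may be absent. Upright cylinder, 25 mm in diameter, 56 mm tall (the cap is the top 8 mm), about 22 g; origin at the centre of its underside. As vial_a.
- vial_c: White 20 ml vial with a white screw cap, may be absent. Upright cylinder, 25 mm in diameter, 56 mm tall (the cap is the top 8 mm), about 22 g; origin at the centre of its underside. As vial_a.
- vial_d: White 20 ml vial with a white screw cap, may be absent. Upright cylinder, 25 mm in diameter, 56 mm tall (the cap is the top 8 mm), about 22 g; origin at the centre of its underside. As vial_a.
- standard: Reference standard: amber glass vial with a black cap, 25 mm in diameter, 56 mm tall, 24 g; origin at the centre of its underside. At the start it stands in one of the cells; it goes out on to the bench pad.
- bench_pad: White paper pad with a blue edge, 120 mm (x) by 420 mm (y), 1 mm thick, flat on the bench in front of the warmer (whose low white bar, 82 mm tall, starts 9 mm behind the pad); origin at its middle. The white vials start here.
- beaker: White plastic beaker, 69 mm wide, 83 mm tall, at the left; bystander. Origin under its middle.
There are look-alikes about, which are no part of the job. Leave any pink look-alike of the vial_c alone.

How it is judged:
By the outcome, as a careful person would: the job done as asked, in the order asked, and still so for the second after the job is handed in, with the robot touching nothing.
Of vial_a, vial_b, vial_c, vial_d only 2 to 4 are there at a start; the rules pass over those that are not, and their reading is None.
At some moment in a run one of hatch may be knocked a few centimetres aside while the robot is not near it.
It also fails if it takes over 210 s, if anything falls off the work surface, if the arm or the gripper's body presses on something with over 40 N, if the wrist force passes 120 N, or if a joint passes its speed limit or range.

## Working session

There is one attempt and no reset: what is moved stays moved. The work goes in short steps, Python scripts to look and compute and a tool call to move; the robot and the scene stay as the last step left them, time stands still between calls to the robot, and variables do not carry over. Pictures are saved under pics/ and viewed, at most 14 in all, crops included, and the job is handed in when it is done.

Besides the shell and the picture viewer there is one more tool, called after ">>>" as name(argument=value, ...) on one line, values as JSON. jog_arm: Moves the arm, as the interface text tells. Its arguments: {"type":"object","properties":{"gripper":{"type":"array","items":{"type":"number"}},"xyz":{"type":"array","items":{"type":"array","items":{"type":"number"}}},"rotation":{"type":"array","items":{"type":"array","items":{"type":"number"}}}},"required":["gripper","xyz","rotation"]}

```bash
mkdir -p pics; ls
cat > h.py <<'E'
import numpy as np, cv2
from rig import *
from scipy.spatial.transform import Rotation as R
def cam(n):
    s=get_state(); c=capture(n)
    if 'cam_to_world' in c: M=np.array(c['cam_to_world'])
    else:
        T=np.eye(4);T[:3,:3]=R.from_rotvec(s['tool_rot']).as_matrix();T[:3,3]=s['ee_pos'];M=T@np.array(c['hand_eye'])
    return np.array(c['image']),np.array(c['mtx']),M
def ray(K,M,p):
    d=M[:3,:3]@np.linalg.inv(K)@np.array([p[0],p[1],1.]);return M[:3,3],d/np.linalg.norm(d)
def onz(K,M,p,z):
    o,d=ray(K,M,p);return o+d*(z-o[2])/d[2]
def tri(rs):
    A=0;b=0
    for o,d in rs:
        P=np.eye(3)-np.outer(d,d);A=A+P;b=b+P@o
    return np.linalg.solve(A,b)
def proj(K,M,X):
    p=K@(np.linalg.inv(M)@np.append(X,1))[:3];return p[:2]/p[2]
def save(im,n):cv2.imwrite('pics/'+n,cv2.cvtColor(im,cv2.COLOR_RGB2BGR))
E
python3 - <<'E'
from h import *
np.set_printoptions(precision=4,suppress=True)
ims=[]
C={}
for n in('side','top'):
    im,K,M=cam(n);C[n]=(K,M);ims.append(im);print(n,M[:3,3],M[:3,2])
    np.savez(n+'.npz',K=K,M=M)
    for t in('counter','hatch','dial_axis','plunger_top','outer_pointer','red_mark','inner_pointer','seat','park','cell_1','cell_4','vial_a','standard','bench_pad','beaker'):
        print(n,t,[(np.round(d['location']).tolist(),round(d['conf'],2)) for d in place_of(n,t)][:7])
im=np.hstack(ims);save(cv2.resize(im,(800,300)),'both.png');save(cv2.resize(ims[1],(800,600)),'top.png');save(cv2.resize(ims[0],(800,600)),'side.png')
s=get_state();print(s['t'],s['ee_pos'],s['tool_rot'],s['force'],tips_ahead)
E
```

```text
pics
side [ 0.0242 -1.137   0.6537] [ 0.3544  0.8443 -0.4018]
side counter [([306.0, 280.0], 0.75)]
side hatch [([305.0, 246.0], 0.69), ([336.0, 264.0], 0.69)]
side dial_axis [([253.0, 246.0], 0.72)]
side plunger_top [([278.0, 259.0], 0.72)]
side outer_pointer [([256.0, 230.0], 0.71)]
side red_mark [([270.0, 251.0], 0.69), ([306.0, 243.0], 0.29)]
side inner_pointer [([335.0, 263.0], 0.69), ([260.0, 228.0], 0.4)]
side seat [([310.0, 240.0], 0.55)]
side park [([336.0, 263.0], 0.77)]
side cell_1 []
side cell_4 []
side vial_a [([203.0, 194.0], 0.68), ([211.0, 209.0], 0.6), ([258.0, 203.0], 0.51), ([236.0, 223.0], 0.45)]
side standard [([233.0, 226.0], 0.28)]
side bench_pad [([214.0, 209.0], 0.88)]
side beaker []
top [ 0.0224 -0.0647  1.7948] [ 0.2856  0.0537 -0.9568]
top counter [([341.0, 225.0], 0.94), ([318.0, 237.0], 0.32)]
top hatch [([324.0, 206.0], 0.66)]
top dial_axis [([318.0, 244.0], 0.7)]
top plunger_top [([348.0, 247.0], 0.48)]
top outer_pointer [([312.0, 234.0], 0.48), ([316.0, 244.0], 0.22)]
top red_mark [([211.0, 220.0], 0.71), ([322.0, 235.0], 0.66)]
top inner_pointer [([318.0, 235.0], 0.57)]
top seat []
top park [([362.0, 211.0], 0.79), ([208.0, 221.0], 0.17)]
top cell_1 []
top cell_4 []
top vial_a [([180.0, 217.0], 0.61), ([247.0, 228.0], 0.54), ([226.0, 185.0], 0.48), ([348.0, 247.0], 0.41), ([208.0, 223.0], 0.37)]
top standard [([326.0, 207.0], 0.69)]
top bench_pad [([310.0, 235.0], 0.7), ([213.0, 224.0], 0.59), ([348.0, 246.0], 0.42), ([338.0, 226.0], 0.35)]
top beaker [([322.0, 242.0], 0.72), ([151.0, 195.0], 0.65), ([323.0, 208.0], 0.3), ([207.0, 220.0], 0.16)]
1.6 [ 0.1365 -0.5328  0.4047] [3.1168 0.3929 0.0001] [-0.5989 -0.3835  0.0949] 0.1992
```

View pics/top.png

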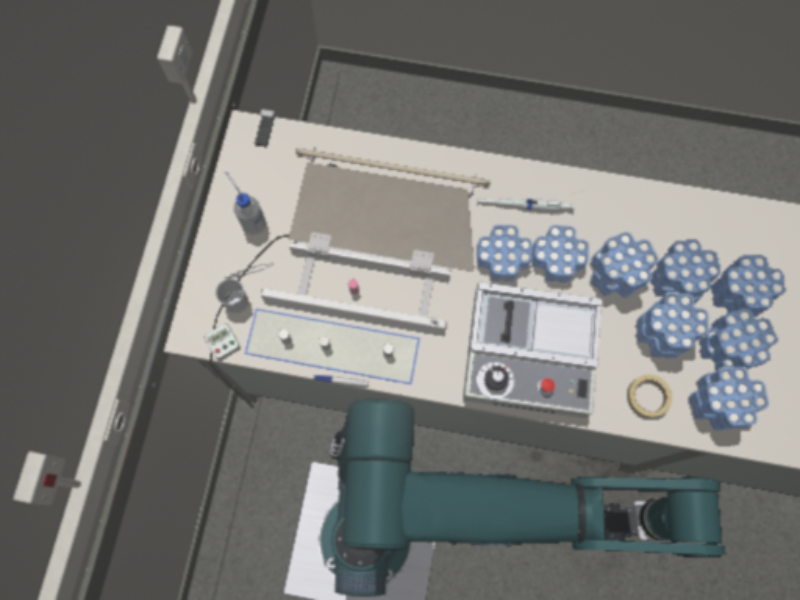

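View pics/side.png

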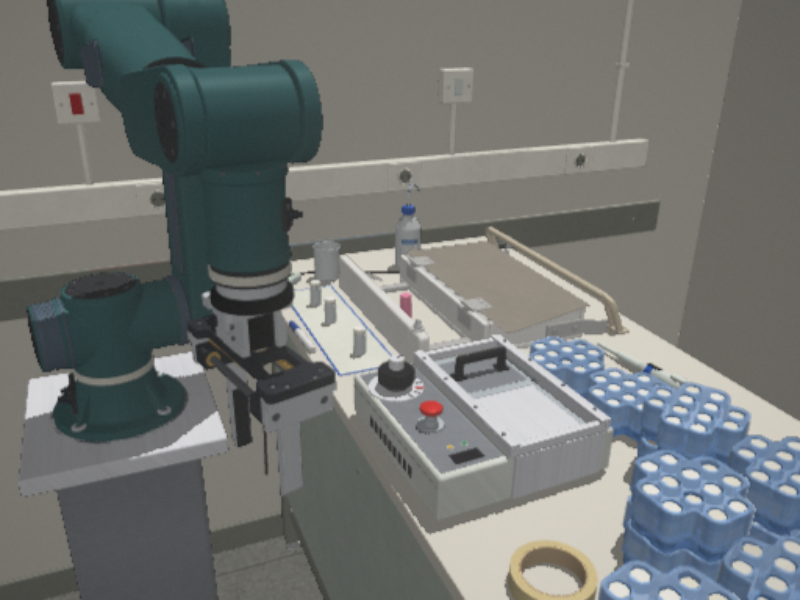

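Run:
```python
from h import *
np.set_printoptions(precision=4,suppress=True)
t=np.load('top.npz');s=np.load('side.npz')
T=(t['K'],t['M']);S=(s['K'],s['M'])
P=dict(hatch=((324,206),(305,246)),counter=((341,225),(306,280)),dial=((318,244),(253,246)),plg=((348,247),(278,259)),op=((312,234),(256,230)),rm=((322,235),(270,251)),ip=((318,235),(260,228)),park=((362,211),(336,263)),pad=((213,224),(214,209)))
for k,(a,b) in P.items(): print(k,tri([ray(*T,a),ray(*S,b)]))
for p in [(180,217),(247,228),(226,185),(208,223)]:print('v',p,onz(*T,p,.001))
for p in [(203,194),(211,209),(258,203),(236,223)]:print('vs',p,onz(*S,p,.001))
print('beaker',onz(*T,(151,195),0))
```

```text
hatch [ 0.552  -0.2402  0.0533]
counter [ 0.507  -0.3216  0.0101]
dial [ 0.4014 -0.2375  0.0826]
plg [ 0.411  -0.3453  0.1039]
op [ 0.4252 -0.2074  0.1081]
rm [ 0.4418 -0.2492  0.0658]
ip [ 0.4241 -0.2285  0.1237]
park [ 0.5518 -0.3802  0.0835]
pad [ 0.4279  0.1664 -0.0035]
v (180, 217) [0.4239 0.2994 0.001 ]
v (247, 228) [0.4283 0.0344 0.001 ]
v (226, 185) [0.5853 0.1491 0.001 ]
v (208, 223) [0.4203 0.187  0.001 ]
vs (203, 194) [0.4346 0.2881 0.001 ]
vs (211, 209) [0.4235 0.1621 0.001 ]
vs (258, 203) [0.5849 0.1485 0.001 ]
vs (236, 223) [0.4645 0.0393 0.001 ]
beaker [0.4908 0.4327 0.    ]
```

The top view (800x600) shows three white vials on the pad at (285,336), (325,344) and (388,352). The pink look-alike is in the warmer at (353,286), so I'll leave it. The counter spans about (470–600, 285–410), with the dial at (495,378), the plunger at (547,385) and the hatch handle at (508,320). The other white dots are the vials in the blue racks at right.

Next I'll go above the counter for a closer look.

>>> jog_arm(gripper=[1, 1, 1, 1, 1, 1, 1, 1, 1, 1, 1, 1], xyz=[[9.65, -4.05, -1], [9.65, -4.05, -1], [9.65, -4.05, -1], [9.65, -4.05, -1], [9.65, -4.05, -1], [9.65, -4.05, -1], [9.65, -4.05, -1], [9.65, -4.05, -1], [9.65, -4.05, -1], [9.65, -4.05, -1], [9.65, -4.05, -1], [9.65, -4.05, -1]], rotation=[[0, 0, 2.88], [0, 0, 2.88], [0, 0, 2.88], [0, 0, 2.88], [0, 0, 2.88], [0, 0, 2.88], [0, 0, 2.88], [0, 0, 2.88], [0, 0, 2.88], [0, 0, 2.88], [0, 0, 2.88], [0, 0, 2.88]])

```text
t: 2.6
ee_pos: [0.472, -0.2782, 0.4448]
tool_rot: [3.141, 0.007, 0.001]
force: [0.9, -0.7, 0.4]
gripper_width: 0.997
grasp_force: 0.0
```

```bash
cat > w.py <<'E'
import sys
from h import *
np.set_printoptions(precision=4,suppress=True)
# usage: w.py tag names...
im,K,M=cam('wrist');tag=sys.argv[1];save(im,tag+'.png');np.savez(tag+'.npz',K=K,M=M,im=im)
s=get_state();print(s['ee_pos'],s['tool_rot'],M[:3,3],M[:3,2],'t',s['t'])
for n in sys.argv[2:]:print(n,[(np.round(d['location'],1).tolist(),round(d['conf'],2)) for d in place_of('wrist',n)][:5])
E
python3 w.py w1 counter hatch seat park dial_axis outer_pointer red_mark inner_pointer plunger_top
```

```text
[ 0.4708 -0.2795  0.4445] [ 3.1411  0.0029 -0.0014] [ 0.552  -0.2788  0.4246] [-0.276  -0.0012 -0.9611] t 2.65
counter [([278.0, 130.6], 0.86)]
hatch [([219.5, 103.7], 0.65), ([280.9, 130.5], 0.31)]
seat []
park [([350.4, 97.3], 0.7)]
dial_axis [([215.2, 232.0], 0.86)]
outer_pointer [([193.7, 227.3], 0.59)]
red_mark [([229.4, 208.3], 0.72)]
inner_pointer [([203.7, 243.6], 0.67)]
plunger_top [([322.9, 239.5], 0.96)]
```

View pics/w1.png

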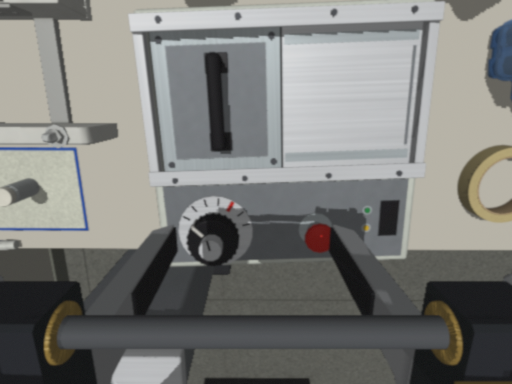

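The wrist view shows the hatch handle from (214,53) to (220,150), the rails at rows ~14 and ~175, and the parking deck at (350,97). The dial is at (213,236), with its white pointer at (193,227) and the red mark at (230,206). The plunger is at (320,237). The counter is yawed slightly.

Run:
```python
from h import *
np.set_printoptions(precision=4,suppress=True)
d=np.load('w1.npz');C=(d['K'],d['M']);print(C[0])
f=lambda p,z:onz(*C,p,z)
def yaw(a,b,z):
    A,B=f(a,z),f(b,z);v=A-B;print(A,B,'yaw deg',np.degrees(np.arctan2(-v[0],v[1])))
yaw((175,181),(399,173),.095)   # front rail screws (L,R)
yaw((158,20),(414,11),.095)
A,B=f((214,53),.114),f((219.5,150),.114);v=A-B;print('handle',A,B,(A+B)/2,np.degrees(np.arctan2(v[1],v[0])),np.linalg.norm(v))
for n,p,z in [('dial',(215.2,232),.076),('op',(193.7,227.3),.111),('red',(229.4,208.3),.08),('ip',(203.7,243.6),.129),('plg',(322.9,239.5),.111),('hatch',(219.5,103.7),.068),('park',(350.4,97.3),.076),('counter',(278,130.6),0)]:print(n,f(p,z))
```

```text
[[315.2925   0.     252.8311]
 [  0.     315.2925 193.5603]
 [  0.       0.       1.    ]]
[ 0.4711 -0.1954  0.095 ] [ 0.4809 -0.4351  0.095 ] yaw deg 2.3435540319025305
[ 0.6266 -0.1894  0.095 ] [ 0.6351 -0.4287  0.095 ] yaw deg 2.0496430633432743
handle [ 0.5955 -0.2433  0.114 ] [ 0.5074 -0.2461  0.114 ] [ 0.5514 -0.2447  0.114 ] 1.819177494792978 0.0882184521239399
dial [ 0.4041 -0.2345  0.076 ]
op [ 0.4242 -0.2162  0.111 ]
red [ 0.4353 -0.2523  0.08  ]
ip [ 0.4137 -0.2291  0.129 ]
plg [ 0.4107 -0.355   0.111 ]
hatch [ 0.5511 -0.2425  0.068 ]
park [ 0.5583 -0.3819  0.076 ]
counter [ 0.517  -0.3123  0.    ]
```

>>> jog_arm(gripper=[0, 0, 0, 0, 0, 0, 0], xyz=[[2, -0.87, 1.5], [2, -0.87, 1.5], [2, -0.87, 1.5], [2, -0.87, 1.5], [2, -0.87, 1.5], [2, -0.87, 1.5], [2, -0.87, 1.5]], rotation=[[0, 0, -0.4], [0, 0, -0.4], [0, 0, -0.4], [0, 0, -0.4], [0, 0, -0.4], [0, 0, -0.4], [0, 0, -0.4]])

```text
t: 3.68
ee_pos: [0.5495, -0.2461, 0.3867]
tool_rot: [3.139, 0.052, 0.004]
force: [0.3, 0.7, 0.3]
gripper_width: 0.537
grasp_force: 0.0
```

```bash
python3 w.py w2 hatch dial_axis plunger_top seat outer_pointer red_mark inner_pointer
```

```text
[ 0.5495 -0.2461  0.3867] [3.1392 0.0517 0.0041] [ 0.6295 -0.2443  0.3666] [-0.274  -0.0109 -0.9617] t 3.7333
hatch [([247.4, 186.5], 0.56)]
dial_axis [([236.4, 320.9], 0.74)]
plunger_top [([394.7, 185.2], 0.52)]
seat []
outer_pointer [([214.3, 329.9], 0.74), ([247.0, 182.8], 0.59)]
red_mark [([252.9, 296.6], 0.72)]
inner_pointer [([228.9, 347.1], 0.61)]
```

View pics/w2.png

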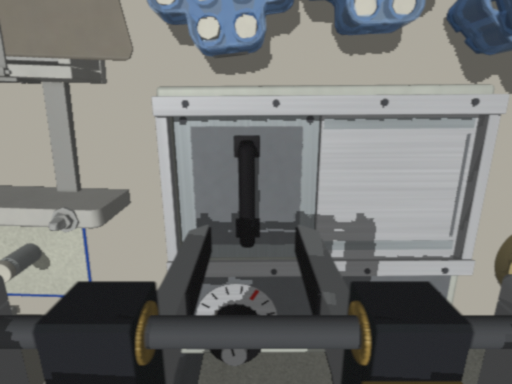

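The handle bar is now vertical in the image at column 247, rows 142–245, so it lines up with the tool. I'll triangulate it against the first view.

Run:
```python
from h import *
np.set_printoptions(precision=4,suppress=True)
a=np.load('w1.npz');b=np.load('w2.npz');A=(a['K'],a['M']);B=(b['K'],b['M'])
for n,p,q in [('h1',(214,53),(247,141)),('h2',(219.5,150),(247.5,246)),('dial',(215.2,232),(236.4,320.9)),('red',(229.4,208.3),(252.9,296.6)),('op',(193.7,227.3),(214.3,329.9)),('ip',(203.7,243.6),(228.9,347.1)),('scrL',(158,20),(185,104)),('scrR',(414,11),(475,102)),('fL',(175,181),(193,269)),('fR',(399,173),(452,267))]:print(n,tri([ray(*A,p),ray(*B,q)]))
print(onz(*B,(247.2,193),.114),onz(*B,(185,104),.095),onz(*B,(475,102),.095))
```

```text
h1 [ 0.5985 -0.2409  0.0931]
h2 [ 0.506  -0.2446  0.1057]
dial [ 0.4054 -0.2348  0.0792]
red [ 0.434  -0.2517  0.0765]
op [ 0.4279 -0.217   0.121 ]
ip [ 0.4122 -0.2292  0.1252]
scrL [ 0.6274 -0.1881  0.091 ]
scrR [ 0.6366 -0.4311  0.0906]
fL [ 0.4674 -0.1908  0.0812]
fR [ 0.4825 -0.4389  0.0935]
[ 0.5579 -0.2425  0.114 ] [ 0.6274 -0.1887  0.095 ] [ 0.6369 -0.4287  0.095 ]
```

>>> jog_arm(gripper=[0, 0, 0, 0, 0, 0, -1, -1, -1, -1, -1, -1], xyz=[[0.08, -0.08, 0.6], [0.08, -0.08, 1.3], [0.08, -0.08, 1.8], [0.08, -0.08, 2.2], [0.08, -0.08, 2.45], [0.08, -0.08, 2.45], [0.08, -0.08, 2.45], [0.08, -0.08, 2.45], [0.08, -0.08, 2.45], [0.08, -0.08, 2.45], [0.08, -0.08, 2.45], [0.08, -0.08, 2.45]], rotation=[[0, 0, 0], [0, 0, 0], [0, 0, 0], [0, 0, 0], [0, 0, 0], [0, 0, 0], [0, 0, 0], [0, 0, 0], [0, 0, 0], [0, 0, 0], [0, 0, 0], [0, 0, 0]])

```text
t: 5.08
ee_pos: [0.5535, -0.2417, 0.2878]
tool_rot: [-3.141, -0.054, -0.002]
force: [-0.3, 1.5, 2.8]
gripper_width: 0.145
grasp_force: 30.0
```

>>> jog_arm(gripper=[-1, -1, -1, -1, -1, -1], xyz=[[0, 0, -0.1], [0, 0, -0.2], [0, 0, -0.3], [0, 0, -0.3], [0, 0, -0.3], [0, 0, -0.3]], rotation=[[0, 0, 0], [0, 0, 0], [0, 0, 0], [0, 0, 0], [0, 0, 0], [0, 0, 0]])

```text
t: 5.58
ee_pos: [0.5532, -0.242, 0.2983]
tool_rot: [-3.141, -0.054, 0.001]
force: [0.5, -0.0, -4.8]
gripper_width: 0.147
grasp_force: 30.0
```

>>> jog_arm(gripper=[-1, -1, -1, -1, -1, -1, -1, -1, -1, -1, -1, -1], xyz=[[0, 0.2, -0.03], [0, 0.6, -0.03], [0, 1.0, -0.03], [0, 1.4, -0.03], [0, 1.8, -0.03], [0, 2.2, -0.03], [0, 2.6, -0.03], [0, 2.95, -0.03], [0, 3.25, -0.03], [0, 3.45, -0.03], [0, 3.48, -0.03], [0, 3.48, -0.03]], rotation=[[0, 0, 0], [0, 0, 0], [0, 0, 0], [0, 0, 0], [0, 0, 0], [0, 0, 0], [0, 0, 0], [0, 0, 0], [0, 0, 0], [0, 0, 0], [0, 0, 0], [0, 0, 0]])

```text
t: 6.58
ee_pos: [0.5581, -0.3816, 0.2996]
tool_rot: [-3.141, -0.053, 0.0]
force: [0.3, -0.2, -4.4]
gripper_width: 0.145
grasp_force: 30.0
```

>>> jog_arm(gripper=[-1, -1, -1, 0, 0, 0, 0, 0, 0, 0, 0, 0], xyz=[[0, 0, 0.06], [0, 0, 0.11], [0, 0, 0.11], [0, 0, 0.11], [0, 0, 0.11], [0, 0, 0.11], [0, 0, 0.11], [0, 0, -0.6], [0, 0, -1.5], [0, -1, -2.2], [0, -2, -2.2], [0, -3, -2.2]], rotation=[[0, 0, 0], [0, 0, 0], [0, 0, 0], [0, 0, 0], [0, 0, 0], [0, 0, 0], [0, 0, 0], [0, 0, 0], [0, 0, 0], [0, 0, 0], [0, 0, 0], [0, 0, 0]])

```text
t: 7.58
ee_pos: [0.554, -0.2636, 0.3919]
tool_rot: [3.137, 0.05, 0.01]
force: [-0.5, 0.8, -0.9]
gripper_width: 0.498
grasp_force: 0.0
```

```bash
python3 w.py w3 hatch standard cell_1 cell_2 cell_3 cell_4 chamber seat park
```

```text
[ 0.554  -0.256   0.3908] [-3.1362 -0.0632 -0.0061] [ 0.634  -0.262   0.3721] [-0.27   -0.0123 -0.9628] t 7.6333
hatch [([371.5, 190.9], 0.62)]
standard [([232.1, 195.0], 0.57)]
cell_1 [([233.6, 216.8], 0.87), ([235.0, 190.3], 0.83), ([231.7, 133.9], 0.67)]
cell_2 [([233.6, 216.8], 0.87), ([235.0, 190.3], 0.83), ([231.7, 133.9], 0.67)]
cell_3 [([233.6, 216.8], 0.87), ([235.0, 190.3], 0.83), ([231.7, 133.9], 0.67)]
cell_4 [([233.6, 216.8], 0.87), ([235.0, 190.3], 0.83), ([231.7, 133.9], 0.67)]
chamber [([236.3, 298.0], 0.73)]
seat [([228.9, 192.5], 0.77)]
park []
```

View pics/w3.png

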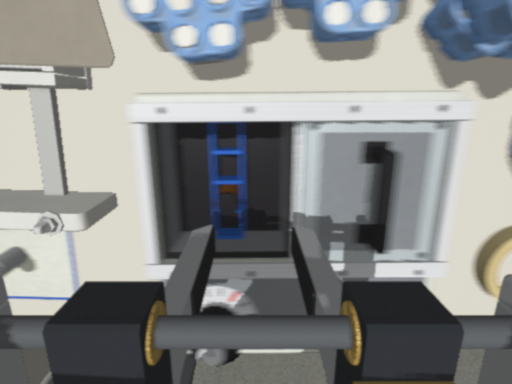

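Blurred, because the arm was still moving. The hatch is parked at right and the blue carrier is at (229,125–235), with the amber standard near (229,190). I'll take a still view.

>>> jog_arm(gripper=[0, 0, 0, 0, 0], xyz=[[0, -0.5, 0.6], [0, -0.5, 0.6], [0, -0.5, 0.6], [0, -0.5, 0.6], [0, -0.5, 0.6]], rotation=[[0, 0, 0], [0, 0, 0], [0, 0, 0], [0, 0, 0], [0, 0, 0]])

```text
t: 8.5
ee_pos: [0.5537, -0.2449, 0.3653]
tool_rot: [3.139, 0.053, 0.003]
force: [0.9, -0.1, 0.1]
gripper_width: 0.503
grasp_force: 0.0
```

```bash
python3 w.py w4 standard cell_1 chamber seat
python3 - <<'E'
from h import *
im=np.load('w4.npz')['im'];save(cv2.resize(im[90:290,140:400],(780,600),interpolation=cv2.INTER_CUBIC),'w4c.png')
E
```

```text
[ 0.5537 -0.2448  0.3653] [3.1395 0.0529 0.0034] [ 0.6337 -0.2431  0.3452] [-0.2744 -0.0108 -0.9616] t 8.55
standard [([24.3, 261.9], 0.59), ([245.4, 197.9], 0.58)]
cell_1 [([248.8, 166.9], 0.94), ([246.7, 224.0], 0.89), ([248.8, 137.5], 0.63), ([251.8, 193.3], 0.57)]
chamber [([246.8, 179.1], 0.91), ([249.1, 137.2], 0.69)]
seat [([246.5, 197.7], 0.94), ([227.9, 370.7], 0.53), ([248.4, 180.4], 0.47)]
```

View pics/w4c.png

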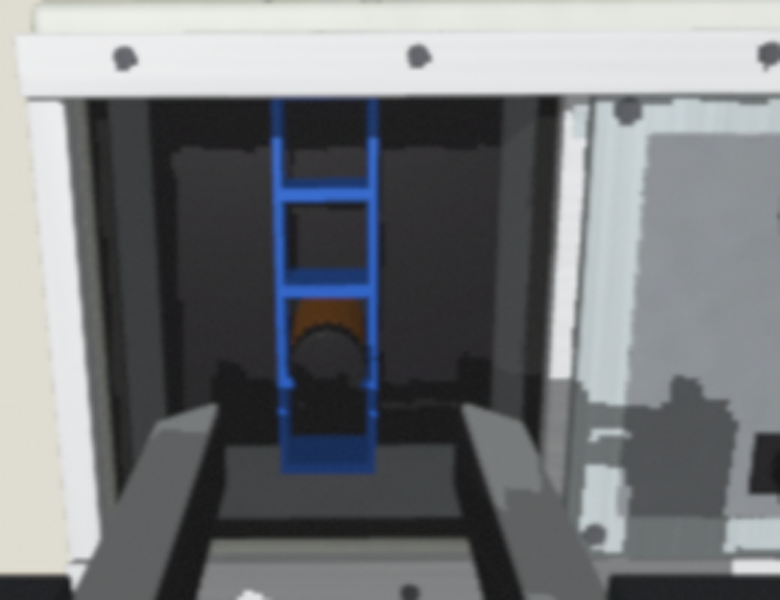

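The still crop shows the carrier with its rims at crop rows 192, 290 and ~390. The standard (amber, black cap at (329,355)) is in the second cell from the front.

Run:
```python
from h import *
np.set_printoptions(precision=4,suppress=True)
b=np.load('w4.npz');B=(b['K'],b['M'])
g=lambda x,y,z:onz(*B,(140+x/3,90+y/3),z)
print('cap',g(329,357,.065));d34=g(327,192,.034);d23=g(329,290,.034);d12=g(330,390,.034);fi=g(331,437,.034);fb=g(329,471,.009);print(d34,d23,d12,fi,fb)
print([np.linalg.norm(x-y) for x,y in((d34,d23),(d23,d12))])
for p,n in [((248.8,166.9),3),((246.7,224),1),((248.8,137.5),4),((251.8,193.3),2)]:
    print('cell',n,onz(*B,p,.009))
c=np.array([np.cos(.037),np.sin(.037),0])
print('seat',onz(*B,(246.5,197.7),.068)); m=d23
for k in(1,2,3,4):print('pred cell',k,m+c*.033*(k-2.5))
for x,y in [(103,150),(555,150),(550,400)]:print(g(x,y,.068))
```

```text
cap [ 0.5386 -0.2438  0.065 ]
[ 0.5855 -0.2414  0.034 ] [ 0.5521 -0.2431  0.034 ] [ 0.5159 -0.2446  0.034 ] [ 0.4981 -0.2455  0.034 ] [ 0.4729 -0.2453  0.009 ]
[np.float64(0.033457608520091296), np.float64(0.03622690593394993)]
cell 3 [ 0.5676 -0.2415  0.009 ]
cell 1 [ 0.5014 -0.2411  0.009 ]
cell 4 [ 0.5991 -0.2405  0.009 ]
cell 2 [ 0.538  -0.2457  0.009 ]
seat [ 0.5504 -0.2405  0.068 ]
pred cell 1 [ 0.5026 -0.2449  0.034 ]
pred cell 2 [ 0.5356 -0.2437  0.034 ]
pred cell 3 [ 0.5686 -0.2425  0.034 ]
pred cell 4 [ 0.6015 -0.2413  0.034 ]
[ 0.6008 -0.1762  0.068 ]
[ 0.6052 -0.3075  0.068 ]
[ 0.5277 -0.3134  0.068 ]
```

>>> jog_arm(gripper=[0, 0, 0, 0, 0, 0, 0, -1, -1, -1, -1, -1], xyz=[[-0.42, -0.05, 0.5], [-0.42, -0.05, 1.2], [-0.42, -0.05, 1.9], [-0.42, -0.05, 2.5], [-0.42, -0.05, 3.0], [-0.42, -0.05, 3.23], [-0.42, -0.05, 3.23], [-0.42, -0.05, 3.23], [-0.42, -0.05, 3.23], [-0.42, -0.05, 3.23], [-0.42, -0.05, 3.23], [-0.42, -0.05, 3.23]], rotation=[[0, 0, 0], [0, 0, 0], [0, 0, 0], [0, 0, 0], [0, 0, 0], [0, 0, 0], [0, 0, 0], [0, 0, 0], [0, 0, 0], [0, 0, 0], [0, 0, 0], [0, 0, 0]])

```text
t: 9.75
ee_pos: [0.5371, -0.2427, 0.2366]
tool_rot: [3.139, 0.054, 0.005]
force: [-0.0, 0.2, 4.4]
gripper_width: 0.259
grasp_force: 30.0
```

>>> jog_arm(gripper=[-1, -1, -1, -1, -1, -1, -1, -1, -1, -1, -1, -1], xyz=[[0, 0, -0.8], [0, 0, -1.8], [0, 0, -2.7], [0, -0.8, -2.9], [-0.4, -1.7, -2.9], [-0.8, -2.7, -2.9], [-1.2, -3.7, -2.9], [-1.5, -4.7, -2.9], [-1.8, -5.7, -2.9], [-2.1, -6.7, -2.9], [-2.2, -7.6, -2.9], [-2.37, -8.4, -2.9]], rotation=[[0, 0, 0], [0, 0, 0], [0, 0, 0], [0, 0, 0], [0, 0, 0], [0, 0, 0], [0, 0, 0], [0, 0, 0], [0, 0, 0], [0, 0, 0], [0, 0, 0], [0, 0, 0]])

```text
t: 10.75
ee_pos: [0.429, 0.0922, 0.3513]
tool_rot: [-3.14, -0.055, -0.003]
force: [0.2, -0.2, -0.5]
gripper_width: 0.26
grasp_force: 30.0
```

>>> jog_arm(gripper=[-1, -1, -1, -1], xyz=[[0, -0.5, -1], [0, -0.5, -1], [0, -0.5, -1], [0, -0.5, -1]], rotation=[[0, 0, 0], [0, 0, 0], [0, 0, 0], [0, 0, 0]])

```text
t: 11.08
ee_pos: [0.4296, 0.1099, 0.3913]
tool_rot: [3.141, 0.054, 0.003]
force: [-0.1, -0.7, -0.1]
gripper_width: 0.262
grasp_force: 30.0
```

```bash
python3 w.py w5 vial_a standard bench_pad; python3 -c "
from h import *
print(get_state()['gripper_width'],get_state()['force'])"
```

```text
[0.4297 0.1095 0.3905] [3.1406 0.0528 0.0003] [0.5096 0.1118 0.3712] [-0.2744 -0.0099 -0.9616] t 11.1333
vial_a [([106.6, 170.3], 0.91), ([225.2, 25.3], 0.88), ([187.2, 166.5], 0.84), ([321.5, 167.8], 0.64)]
standard [([252.6, 226.1], 0.58)]
bench_pad [([250.3, 222.6], 0.72), ([202.1, 168.5], 0.66)]
0.2593155695718347 [-0.27065858 -0.27562355  0.04720475]
```

View pics/w5.png

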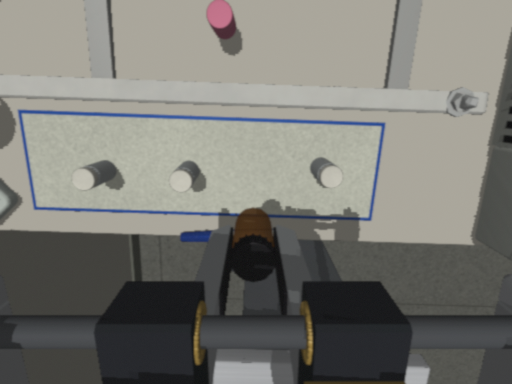

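The standard is held. Three white vials stand on the pad with caps at (87,179), (181,180) and (331,176). The pink one at (221,12) is to be left alone.

Run:
```python
from h import *
np.set_printoptions(precision=4,suppress=True)
b=np.load('w5.npz');B=(b['K'],b['M'])
for c,q in [((87,179),(106.6,170.3)),((181,180),(187.2,166.5)),((331,176),(321.5,167.8))]:print(onz(*B,c,.057),onz(*B,q,.001))
for p in [(22,113),(382,125),(372,218),(34,209)]:print('pad',onz(*B,p,.001))
t=np.load('top.npz')
for p in [(182,215),(208,219),(248,226)]:print('topbase',onz(t['K'],t['M'],p,.03))
```

```text
[0.4296 0.2786 0.057 ] [0.4269 0.2838 0.001 ]
[0.4318 0.1826 0.057 ] [0.4348 0.1874 0.001 ]
[0.4413 0.0296 0.057 ] [0.4387 0.0273 0.001 ]
pad [0.4902 0.3738 0.001 ]
pad [ 0.491  -0.0376  0.001 ]
pad [ 0.3774 -0.0418  0.001 ]
pad [0.3748 0.3781 0.001 ]
topbase [0.4266 0.2877 0.03  ]
topbase [0.4292 0.1863 0.03  ]
topbase [0.4301 0.0305 0.03  ]
```

>>> jog_arm(gripper=[-1, -1, -1, -1, -1, -1, -1, -0.2, -0.2, -0.2, -0.2, -0.2], xyz=[[0, 0, 0.9], [0, 0, 1.8], [0, 0, 2.7], [0, 0, 3.4], [0, 0, 3.8], [0, 0, 4.02], [0, 0, 4.02], [0, 0, 4.02], [0, 0, 4.02], [0, 0, 4.02], [0, 0, 4.02], [0, 0, 3.6]], rotation=[[0, 0, 0], [0, 0, 0], [0, 0, 0], [0, 0, 0], [0, 0, 0], [0, 0, 0], [0, 0, 0], [0, 0, 0], [0, 0, 0], [0, 0, 0], [0, 0, 0], [0, 0, 0]])

```text
t: 12.28
ee_pos: [0.4284, 0.1098, 0.2442]
tool_rot: [3.14, 0.054, -0.01]
force: [-1.2, 0.6, -0.5]
gripper_width: 0.401
grasp_force: 0.0
```

>>> jog_arm(gripper=[0, 0, 0, 0, 0, 0, 0], xyz=[[0, 0, -0.6], [0, 0, -1.6], [0, 0.7, -2], [0.2, 1.5, -2], [0.3, 2, -2], [0.3, 2, -2], [0.3, 2, -2]], rotation=[[0, 0, 0], [0, 0, 0], [0, 0, 0], [0, 0, 0], [0, 0, 0], [0, 0, 0], [0, 0, 0]])

```text
t: 12.87
ee_pos: [0.4444, 0.0299, 0.327]
tool_rot: [-3.141, -0.051, -0.001]
force: [0.6, 0.2, -0.7]
gripper_width: 0.502
grasp_force: 0.0
```

```bash
python3 w.py w6 vial_a standard
python3 - <<'E'
from h import *
b=np.load('w6.npz');B=(b['K'],b['M'])
for n in('vial_a','standard'):
  for d in place_of('wrist',n):print(n,onz(*B,d['location'],.001).round(4),search_frame('wrist',n)[0]['extent'])
E
```

```text
[0.4442 0.0306 0.3267] [-3.1405 -0.0526  0.0001] [0.5243 0.0316 0.3067] [-0.2758 -0.0084 -0.9612] t 12.9167
vial_a [([254.1, 189.0], 0.78), ([99.1, 190.4], 0.67), ([2.7, 194.4], 0.6)]
standard [([171.1, 200.8], 0.78)]
vial_a [0.4414 0.0279 0.001 ] [242.9, 181.2, 266.9, 220.1]
vial_a [0.4349 0.1837 0.001 ] [242.9, 181.2, 266.9, 220.1]
vial_a [0.4276 0.2815 0.001 ] [242.9, 181.2, 266.9, 220.1]
standard [0.4263 0.1117 0.001 ] [141.9, 189.4, 187.0, 233.2]
```

View pics/w6.png

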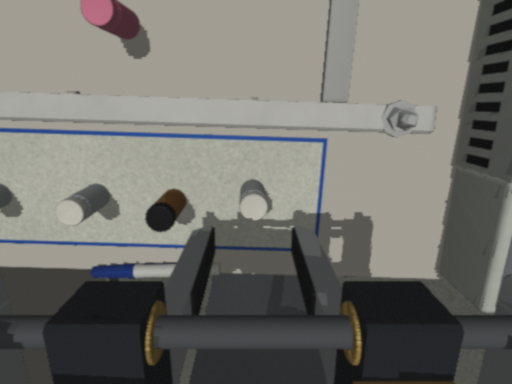

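The standard is upright on the pad at (170,205). The vial to take is at (254,200).

>>> jog_arm(gripper=[0, 0, 0, 0, 0, 0, -1, -1, -1, -1, -1, -1], xyz=[[-0.08, 0.05, 0.7], [-0.08, 0.05, 1.5], [-0.08, 0.05, 2.1], [-0.08, 0.05, 2.45], [-0.08, 0.05, 2.45], [-0.08, 0.05, 2.45], [-0.08, 0.05, 2.45], [-0.08, 0.05, 2.45], [-0.08, 0.05, 2.45], [-0.08, 0.05, 2.45], [-0.08, 0.05, 2.45], [-0.08, 0.05, 2.45]], rotation=[[0, 0, 0], [0, 0, 0], [0, 0, 0], [0, 0, 0], [0, 0, 0], [0, 0, 0], [0, 0, 0], [0, 0, 0], [0, 0, 0], [0, 0, 0], [0, 0, 0], [0, 0, 0]])

```text
t: 14.32
ee_pos: [0.4417, 0.0284, 0.2298]
tool_rot: [3.141, 0.054, 0.004]
force: [-0.1, 1.3, 4.4]
gripper_width: 0.245
grasp_force: 29.9
```

>>> jog_arm(gripper=[-1, -1, -1, -1, -1, -1, -1, -1, -1, -1, -1, -1], xyz=[[0, 0, -0.9], [0, 0, -1.9], [0, 0, -2.9], [0.5, 0.8, -2.9], [1, 1.7, -2.9], [1.5, 2.6, -2.9], [2, 3.5, -2.9], [2.5, 4.4, -2.9], [3, 5.3, -2.9], [3.5, 6.2, -2.9], [3.76, 6.85, -2.9], [3.76, 6.85, -2.9]], rotation=[[0, 0, 0], [0, 0, 0], [0, 0, 0], [0, 0, 0], [0, 0, 0], [0, 0, 0], [0, 0, 0], [0, 0, 0], [0, 0, 0], [0, 0, 0], [0, 0, 0], [0, 0, 0]])

```text
t: 15.32
ee_pos: [0.6019, -0.2454, 0.3424]
tool_rot: [3.14, 0.046, -0.003]
force: [0.2, 0.1, -0.5]
gripper_width: 0.245
grasp_force: 29.9
```

>>> jog_arm(gripper=[-1, -1, -1], xyz=[[0, 0, 0], [0, 0, 0], [0, 0, 0]], rotation=[[0, 0, 0], [0, 0, 0], [0, 0, 0]])

```text
t: 15.57
ee_pos: [0.6006, -0.239, 0.3448]
tool_rot: [-3.141, -0.056, 0.0]
force: [0.3, 0.2, 0.6]
gripper_width: 0.245
grasp_force: 29.9
```

```bash
python3 w.py w7 vial_a hatch cell_1
python3 - <<'E'
from h import *
im=np.load('w7.npz')['im'];save(cv2.resize(im[60:300,100:420],(800,600),interpolation=cv2.INTER_CUBIC),'w7c.png')
E
```

```text
[ 0.6006 -0.2389  0.345 ] [-3.141  -0.0564 -0.0002] [ 0.6805 -0.237   0.3245] [-0.2766 -0.0093 -0.961 ] t 15.6167
vial_a [([253.9, 223.9], 0.86)]
hatch [([414.4, 254.8], 0.83)]
cell_1 [([254.4, 184.0], 0.93), ([252.5, 215.1], 0.9), ([254.3, 270.8], 0.59)]
```

View pics/w7c.png

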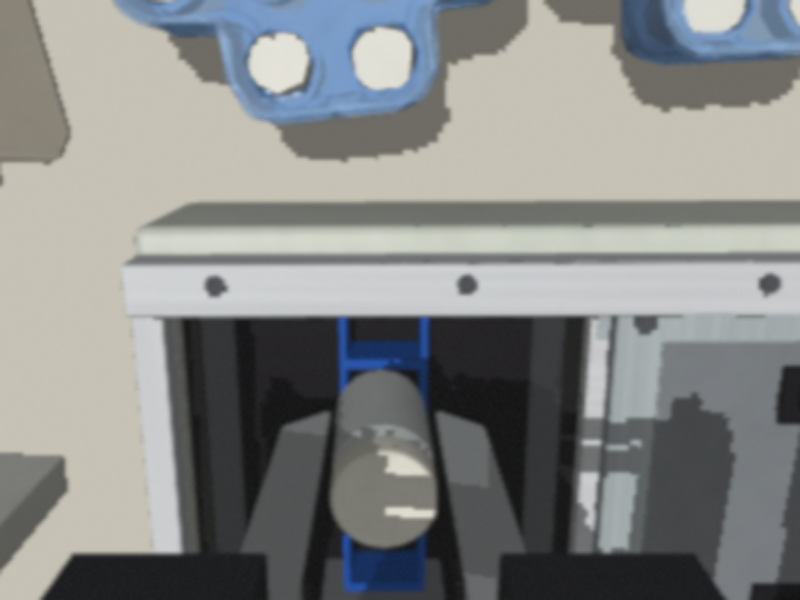

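The vial is held upright at crop (383,480). The carrier's rim between cells 3 and 4 is at crop (385,363), and the hatch is still parked.

Run:
```python
from h import *
np.set_printoptions(precision=4,suppress=True)
b=np.load('w7.npz');B=(b['K'],b['M'])
g=lambda x,y,z:onz(*B,(100+x/2.5,60+y/2.5),z)
print('d34',g(385,363,.034),g(384.5,340,.034),'sc',g(386,548,.034))
for p in [(254.4,184),(252.5,215.1),(254.3,270.8)]:print(onz(*B,p,.009))
print('vial base net',onz(*B,(253.9,223.9),.116),'cap',g(383,496,.172))
print('hatch',onz(*B,(414.4,254.8),.076))
```

```text
d34 [ 0.5852 -0.2414  0.034 ] [ 0.5945 -0.2408  0.034 ] sc [ 0.5043 -0.2447  0.034 ]
[ 0.6    -0.2413  0.009 ]
[ 0.5659 -0.2406  0.009 ]
[ 0.4998 -0.2449  0.009 ]
vial base net [ 0.5982 -0.2406  0.116 ] cap [ 0.6006 -0.24    0.172 ]
hatch [ 0.5587 -0.3816  0.076 ]
```

>>> jog_arm(gripper=[-1, -1, -1, -1, -1, -1, -1, -0.3, -0.3, -0.3, -0.3, -0.3], xyz=[[0.02, 0.04, 0.6], [0.02, 0.04, 1.3], [0.02, 0.04, 1.8], [0.02, 0.04, 2.2], [0.02, 0.04, 2.5], [0.02, 0.04, 2.67], [0.02, 0.04, 2.67], [0.02, 0.04, 2.67], [0.02, 0.04, 2.67], [0.02, 0.04, 2.67], [0.02, 0.04, 2.67], [0.02, 0.04, 2.67]], rotation=[[0, 0, 0], [0, 0, 0], [0, 0, 0], [0, 0, 0], [0, 0, 0], [0, 0, 0], [0, 0, 0], [0, 0, 0], [0, 0, 0], [0, 0, 0], [0, 0, 0], [0, 0, 0]])

```text
t: 16.77
ee_pos: [0.6018, -0.2419, 0.238]
tool_rot: [3.141, 0.054, 0.0]
force: [-0.8, -0.3, 0.1]
gripper_width: 0.351
grasp_force: 0.0
```

>>> jog_arm(gripper=[-0.3, -0.3, -0.3, -0.3, 0, 0, 0, 0, 0, 0, 0, 0], xyz=[[0, 0, -0.5], [0, 0, -1.4], [0, 0, -2.3], [-0.3, -0.8, -2.7], [-0.6, -1.8, -2.7], [-1, -2.8, -2.7], [-1.4, -3.8, -2.7], [-1.8, -4.8, -2.7], [-2.2, -5.8, -2.7], [-2.6, -6.8, -2.7], [-2.9, -7.8, -2.7], [-3.2, -8.8, -2.7]], rotation=[[0, 0, 0], [0, 0, 0], [0, 0, 0], [0, 0, 0], [0, 0, 0], [0, 0, 0], [0, 0, 0], [0, 0, 0], [0, 0, 0], [0, 0, 0], [0, 0, 0], [0, 0, 0]])

```text
t: 17.77
ee_pos: [0.4627, 0.1001, 0.3462]
tool_rot: [-3.141, -0.053, -0.002]
force: [0.7, 0.7, 0.5]
gripper_width: 0.5
grasp_force: 0.0
```

>>> jog_arm(gripper=[0, 0, 0, 0, 0, 0], xyz=[[-0.63, -1, 0], [-0.63, -1.97, 0], [-0.63, -1.97, 0], [-0.63, -1.97, 0.5], [-0.63, -1.97, 0.5], [-0.63, -1.97, 0.5]], rotation=[[0, 0, 0], [0, 0, 0], [0, 0, 0], [0, 0, 0], [0, 0, 0], [0, 0, 0]])

```text
t: 18.27
ee_pos: [0.436, 0.1761, 0.3249]
tool_rot: [3.14, 0.054, -0.004]
force: [-0.0, -0.7, 0.9]
gripper_width: 0.498
grasp_force: 0.0
```

```bash
python3 w.py w8 vial_a standard
python3 - <<'E'
from h import *
b=np.load('w8.npz');B=(b['K'],b['M'])
for n in('vial_a','standard'):
  for d in place_of('wrist',n):print(n,onz(*B,d['location'],.001).round(4))
E
```

```text
[0.4364 0.1759 0.3258] [ 3.1406  0.0527 -0.0013] [0.5158 0.178  0.3044] [-0.2787 -0.0104 -0.9603] t 18.3167
vial_a [([294.6, 19.5], 0.96), ([241.3, 185.7], 0.92), ([144.4, 190.2], 0.58)]
standard [([316.3, 199.6], 0.86)]
vial_a [0.5855 0.144  0.001 ]
vial_a [0.4355 0.1864 0.001 ]
vial_a [0.4276 0.283  0.001 ]
standard [0.4236 0.1105 0.001 ]
```

>>> jog_arm(gripper=[0, 0, 0, 0, 0, 0, -1, -1, -1, -1, -1, -1], xyz=[[-0.03, -0.24, 0.4], [-0.03, -0.24, 1.2], [-0.03, -0.24, 2.0], [-0.03, -0.24, 2.42], [-0.03, -0.24, 2.42], [-0.03, -0.24, 2.42], [-0.03, -0.24, 2.42], [-0.03, -0.24, 2.42], [-0.03, -0.24, 2.42], [-0.03, -0.24, 2.42], [-0.03, -0.24, 2.42], [-0.03, -0.24, 2.42]], rotation=[[0, 0, 0], [0, 0, 0], [0, 0, 0], [0, 0, 0], [0, 0, 0], [0, 0, 0], [0, 0, 0], [0, 0, 0], [0, 0, 0], [0, 0, 0], [0, 0, 0], [0, 0, 0]])

```text
t: 19.52
ee_pos: [0.4352, 0.1862, 0.2305]
tool_rot: [-3.141, -0.054, -0.004]
force: [-0.2, 0.1, 4.5]
gripper_width: 0.249
grasp_force: 30.0
```

>>> jog_arm(gripper=[-1, -1, -1, -1, -1, -1, -1, -1, -1, -1, -1, -1], xyz=[[0, 0, -0.9], [0, 0, -1.9], [0, 0, -2.9], [0.2, 0.8, -2.9], [0.5, 1.8, -2.9], [0.8, 2.8, -2.9], [1.1, 3.8, -2.9], [1.4, 4.8, -2.9], [1.7, 5.8, -2.9], [2, 6.8, -2.9], [2.3, 7.8, -2.9], [2.6, 8.8, -2.9]], rotation=[[0, 0, 0], [0, 0, 0], [0, 0, 0], [0, 0, 0], [0, 0, 0], [0, 0, 0], [0, 0, 0], [0, 0, 0], [0, 0, 0], [0, 0, 0], [0, 0, 0], [0, 0, 0]])

```text
t: 20.52
ee_pos: [0.5506, -0.1635, 0.3447]
tool_rot: [-3.141, -0.054, 0.001]
force: [0.7, 0.0, 1.2]
gripper_width: 0.246
grasp_force: 30.0
```

>>> jog_arm(gripper=[-1, -1, -1, -1, -1, -1], xyz=[[0.39, 1, 0], [0.39, 1.99, 0], [0.39, 1.99, 0], [0.39, 1.99, 0], [0.39, 1.99, 0], [0.39, 1.99, 0]], rotation=[[0, 0, 0], [0, 0, 0], [0, 0, 0], [0, 0, 0], [0, 0, 0], [0, 0, 0]])

```text
t: 21.02
ee_pos: [0.5687, -0.2392, 0.3449]
tool_rot: [-3.14, -0.056, 0.001]
force: [-0.3, 0.5, -0.7]
gripper_width: 0.245
grasp_force: 30.0
```

```bash
python3 w.py w9 vial_a hatch cell_1
python3 - <<'E'
from h import *
s=get_state();print(s['gripper_width'])
b=np.load('w9.npz');B=(b['K'],b['M']);im=b['im']
for n,z in(('vial_a',.009),('vial_a',.116),('hatch',.076),('cell_1',.009)):
  for d in place_of('wrist',n):print(n,z,onz(*B,d['location'],z).round(4))
save(cv2.resize(im[60:300,100:420],(800,600),interpolation=cv2.INTER_CUBIC),'w9c.png')
E
```

```text
[ 0.5688 -0.2389  0.3452] [-3.1407 -0.0569 -0.    ] [ 0.6487 -0.2372  0.3247] [-0.2766 -0.0091 -0.9609] t 21.0667
vial_a [([255.1, 224.6], 0.85), ([257.5, 153.6], 0.83)]
hatch [([420.8, 224.3], 0.6)]
cell_1 [([254.9, 155.7], 0.91), ([255.2, 210.8], 0.69), ([254.3, 182.9], 0.55)]
0.2414355095023806
vial_a 0.009 [ 0.5233 -0.2438  0.009 ]
vial_a 0.009 [ 0.5997 -0.2434  0.009 ]
vial_a 0.116 [ 0.5658 -0.2416  0.116 ]
vial_a 0.116 [ 0.6163 -0.2413  0.116 ]
hatch 0.076 [ 0.5552 -0.3822  0.076 ]
cell_1 0.009 [ 0.5975 -0.2408  0.009 ]
cell_1 0.009 [ 0.5389 -0.2433  0.009 ]
cell_1 0.009 [ 0.5693 -0.2413  0.009 ]
```

View pics/w9c.png

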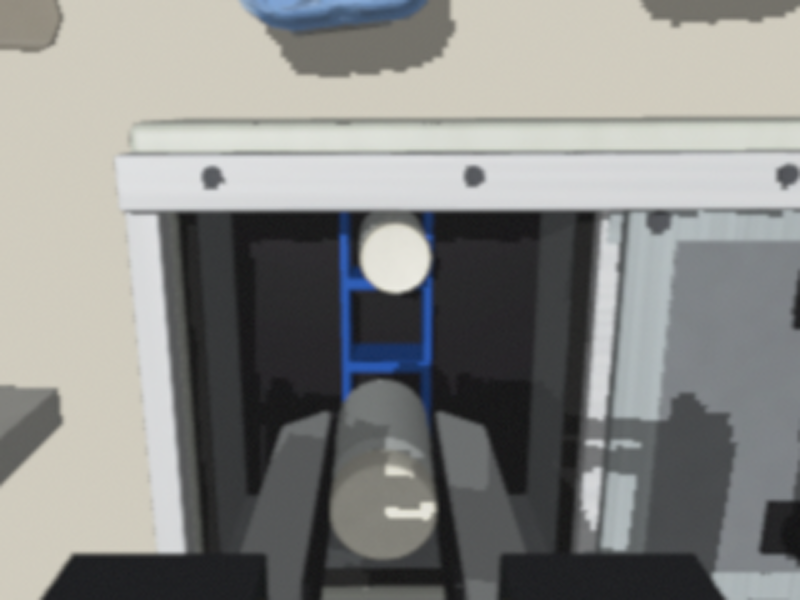

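The first vial stands in cell 4. The second is held over cell 3.

>>> jog_arm(gripper=[-1, -1, -1, -1, -1, -1, -1, -0.3, -0.3, -0.3, -0.3, -0.3], xyz=[[0.02, 0.07, 0.6], [0.02, 0.07, 1.3], [0.02, 0.07, 1.8], [0.02, 0.07, 2.2], [0.02, 0.07, 2.5], [0.02, 0.07, 2.66], [0.02, 0.07, 2.66], [0.02, 0.07, 2.66], [0.02, 0.07, 2.66], [0.02, 0.07, 2.66], [0.02, 0.07, 2.66], [0.02, 0.07, 2.66]], rotation=[[0, 0, 0], [0, 0, 0], [0, 0, 0], [0, 0, 0], [0, 0, 0], [0, 0, 0], [0, 0, 0], [0, 0, 0], [0, 0, 0], [0, 0, 0], [0, 0, 0], [0, 0, 0]])

```text
t: 22.42
ee_pos: [0.5692, -0.2433, 0.2374]
tool_rot: [-3.14, -0.053, 0.004]
force: [-0.9, -0.5, -0.1]
gripper_width: 0.348
grasp_force: 0.0
```

>>> jog_arm(gripper=[-0.3, -0.3, -0.3, -0.3, 0, 0, 0, 0, 0, 0, 0, 0], xyz=[[0, 0, -0.5], [0, 0, -1.4], [0, 0, -2.3], [-0.2, -0.8, -2.7], [-0.5, -1.8, -2.7], [-0.8, -2.8, -2.7], [-1.1, -3.8, -2.7], [-1.4, -4.8, -2.7], [-1.7, -5.8, -2.7], [-2, -6.8, -2.7], [-2.3, -7.8, -2.7], [-2.5, -8.8, -2.7]], rotation=[[0, 0, 0], [0, 0, 0], [0, 0, 0], [0, 0, 0], [0, 0, 0], [0, 0, 0], [0, 0, 0], [0, 0, 0], [0, 0, 0], [0, 0, 0], [0, 0, 0], [0, 0, 0]])

```text
t: 23.42
ee_pos: [0.4561, 0.1064, 0.3461]
tool_rot: [3.141, 0.053, -0.002]
force: [0.8, 0.8, -0.2]
gripper_width: 0.501
grasp_force: 0.0
```

>>> jog_arm(gripper=[0, 0, 0, 0, 0, 0, 0, 0, 0], xyz=[[-0.1, -1, 0], [-0.2, -2, 0], [-0.3, -3, 0], [-0.4, -4, 0], [-0.55, -4.4, 0.5], [-0.55, -4.4, 0.5], [-0.55, -4.4, 0.5], [-0.55, -4.4, 0.5], [-0.55, -4.4, 0.5]], rotation=[[0, 0, 0], [0, 0, 0], [0, 0, 0], [0, 0, 0], [0, 0, 0], [0, 0, 0], [0, 0, 0], [0, 0, 0], [0, 0, 0]])

```text
t: 24.17
ee_pos: [0.4302, 0.2791, 0.3272]
tool_rot: [3.141, 0.051, 0.002]
force: [-0.2, -0.2, 0.6]
gripper_width: 0.502
grasp_force: 0.0
```

```bash
python3 w.py w10
python3 - <<'E'
from h import *
b=np.load('w10.npz');B=(b['K'],b['M'])
for n in('vial_a','standard'):
  for d in place_of('wrist',n):print(n,np.round(d['location']),onz(*B,d['location'],.001).round(4))
E
```

```text
[0.4303 0.279  0.3274] [-3.1411 -0.0504 -0.002 ] [0.5102 0.2808 0.3071] [-0.2753 -0.0091 -0.9613] t 24.2167
vial_a [248. 188.] [0.4284 0.2835 0.001 ]
vial_a [411.  17.] [0.5865 0.1458 0.001 ]
standard [419. 196.] [0.4254 0.1095 0.001 ]
```

>>> jog_arm(gripper=[0, 0, 0, 0, 0, 0, -1, -1, -1, -1, -1, -1], xyz=[[-0.05, -0.1, 0.4], [-0.05, -0.1, 1.2], [-0.05, -0.1, 2.0], [-0.05, -0.1, 2.45], [-0.05, -0.1, 2.45], [-0.05, -0.1, 2.45], [-0.05, -0.1, 2.45], [-0.05, -0.1, 2.45], [-0.05, -0.1, 2.45], [-0.05, -0.1, 2.45], [-0.05, -0.1, 2.45], [-0.05, -0.1, 2.45]], rotation=[[0, 0, 0], [0, 0, 0], [0, 0, 0], [0, 0, 0], [0, 0, 0], [0, 0, 0], [0, 0, 0], [0, 0, 0], [0, 0, 0], [0, 0, 0], [0, 0, 0], [0, 0, 0]])

```text
t: 25.32
ee_pos: [0.428, 0.2844, 0.2302]
tool_rot: [-3.14, -0.054, -0.004]
force: [0.0, -0.1, 5.7]
gripper_width: 0.241
grasp_force: 30.0
```

>>> jog_arm(gripper=[-1, -1, -1, -1, -1, -1, -1, -1, -1, -1, -1, -1], xyz=[[0, 0, -0.9], [0, 0, -1.9], [0, 0, -2.9], [0.2, 0.8, -2.9], [0.4, 1.8, -2.9], [0.6, 2.8, -2.9], [0.8, 3.8, -2.9], [1, 4.8, -2.9], [1.2, 5.8, -2.9], [1.4, 6.8, -2.9], [1.6, 7.8, -2.9], [1.8, 8.8, -2.9]], rotation=[[0, 0, 0], [0, 0, 0], [0, 0, 0], [0, 0, 0], [0, 0, 0], [0, 0, 0], [0, 0, 0], [0, 0, 0], [0, 0, 0], [0, 0, 0], [0, 0, 0], [0, 0, 0]])

```text
t: 26.32
ee_pos: [0.5114, -0.067, 0.3445]
tool_rot: [-3.141, -0.054, 0.0]
force: [1.3, 0.7, 0.2]
gripper_width: 0.242
grasp_force: 30.0
```

>>> jog_arm(gripper=[-1, -1, -1, -1, -1, -1, -1, -1, -1], xyz=[[0.2, 1, 0], [0.3, 2, 0], [0.4, 3, 0], [0.46, 4, 0], [0.46, 4.43, 0], [0.46, 4.43, 0], [0.46, 4.43, 0], [0.46, 4.43, 0], [0.46, 4.43, 0]], rotation=[[0, 0, 0], [0, 0, 0], [0, 0, 0], [0, 0, 0], [0, 0, 0], [0, 0, 0], [0, 0, 0], [0, 0, 0], [0, 0, 0]])

```text
t: 27.07
ee_pos: [0.5361, -0.2401, 0.3447]
tool_rot: [-3.14, -0.057, 0.0]
force: [-0.0, -0.5, -0.2]
gripper_width: 0.24
grasp_force: 30.0
```

```bash
python3 w.py w11
python3 - <<'E'
from h import *
s=get_state();print(s['gripper_width'])
b=np.load('w11.npz');B=(b['K'],b['M']);im=b['im']
for n,z in(('vial_a',.009),('vial_a',.116),('hatch',.076),('cell_1',.009)):
  for d in place_of('wrist',n):print(n,z,np.round(d['location']),onz(*B,d['location'],z).round(4))
save(cv2.resize(im[40:280,100:420],(800,600),interpolation=cv2.INTER_CUBIC),'w11c.png')
E
```

```text
[ 0.5361 -0.24    0.3448] [-3.1408 -0.0573 -0.0001] [ 0.616  -0.2381  0.3244] [-0.2764 -0.0093 -0.961 ] t 27.1167
0.2418582155032087
vial_a 0.009 [258. 160.] [ 0.5603 -0.2453  0.009 ]
vial_a 0.009 [258. 121.] [ 0.5994 -0.2435  0.009 ]
vial_a 0.009 [252. 220.] [ 0.4954 -0.2408  0.009 ]
vial_a 0.009 [426. 182.] [ 0.5437 -0.4192  0.009 ]
vial_a 0.116 [258. 160.] [ 0.5792 -0.2428  0.116 ]
vial_a 0.116 [258. 121.] [ 0.6051 -0.2416  0.116 ]
vial_a 0.116 [252. 220.] [ 0.5363 -0.2398  0.116 ]
vial_a 0.116 [426. 182.] [ 0.5683 -0.3578  0.116 ]
hatch 0.076 [425. 182.] [ 0.5593 -0.38    0.076 ]
hatch 0.076 [233. 370.] [ 0.3641 -0.2277  0.076 ]
cell_1 0.009 [255. 182.] [ 0.5379 -0.2428  0.009 ]
cell_1 0.009 [254. 152.] [ 0.5682 -0.2404  0.009 ]
cell_1 0.009 [256. 120.] [ 0.5998 -0.2415  0.009 ]
cell_1 0.009 [255. 216.] [ 0.5007 -0.2445  0.009 ]
cell_1 0.009 [253. 168.] [ 0.5521 -0.2402  0.009 ]
cell_1 0.009 [215. 347.] [ 0.3308 -0.2028  0.009 ]
```

View pics/w11c.png

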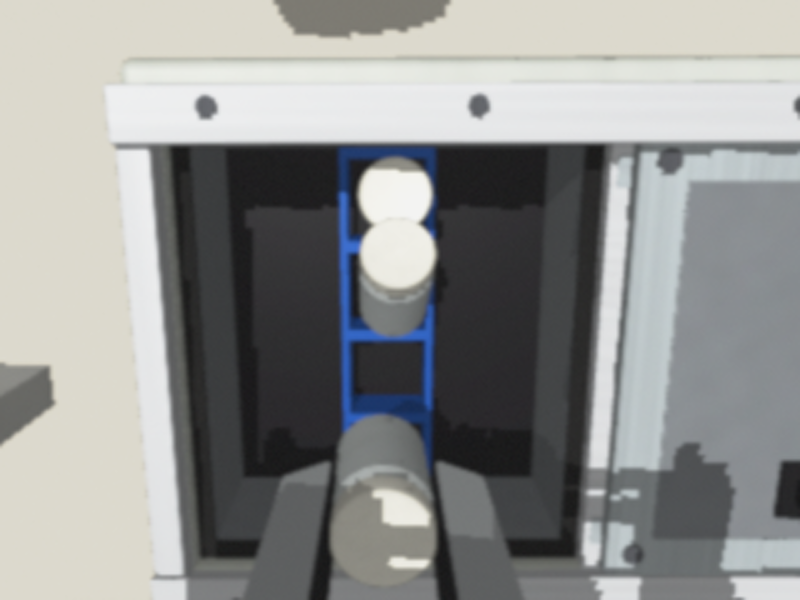

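Vial 4 looks fine, with its cap at crop (395,193). In cell 3 the cap at (397,255) sits too far back and the front of the body shows, so that vial may be leaning. I'll compare with projections.

Run:
```python
from h import *
b=np.load('w11.npz');B=(b['K'],b['M'])
c=lambda X:((proj(*B,X)-[100,40])*2.5).round(0)
for n,X in dict(cap4=(.601,-.241,.065),cap3=(.5692,-.243,.065),base3=(.5692,-.243,.009),d34=(.5853,-.2415,.034),d23=(.5523,-.243,.034),cap3hi=(.5692,-.243,.085)).items():print(n,c(X))
b=np.load('w9.npz');B=(b['K'],b['M'])
print('w9 cap4 (seen 395,257)',((proj(*B,(.601,-.241,.065))-[100,60])*2.5).round(0))
# line of sight of seen cap3 centre at heights
b=np.load('w11.npz');B=(b['K'],b['M'])
for z in(.055,.06,.065,.07):print(z,onz(*B,(100+397/2.5,40+255/2.5),z).round(4),onz(*B,(100+395/2.5,40+193/2.5),z).round(4))
```

```text
cap4 [390. 206.]
cap3 [392. 304.]
base3 [391. 279.]
d34 [389. 245.]
d23 [390. 334.]
cap3hi [393. 316.]
w9 cap4 (seen 395,257) [389. 256.]
0.055 [ 0.5842 -0.2441  0.055 ] [ 0.6047 -0.2426  0.055 ]
0.06 [ 0.5848 -0.244   0.06  ] [ 0.6049 -0.2425  0.06  ]
0.065 [ 0.5854 -0.2439  0.065 ] [ 0.6051 -0.2424  0.065 ]
0.07 [ 0.586  -0.2437  0.07  ] [ 0.6053 -0.2423  0.07  ]
```

Run:
```python
from h import *
for n,oy,tcp,yb,yc in (('w7',60,.6006,370,490),('w9',60,.5688,379,507),('w11',40,.5361,415,533)):
    b=np.load(n+'.npz');B=(b['K'],b['M'])
    print(n,'base dx',(onz(*B,(253.8,oy+yb/2.5),.116)[0]-.0125-tcp).round(4),'cap dx',(onz(*B,(253.2,oy+yc/2.5),.172)[0]-tcp).round(4))
```

```text
w7 base dx -0.003 cap dx 0.0014
w9 base dx -0.0058 cap dx -0.0028
w11 base dx -0.0015 cap dx 0.0031
```

Vial b sat about 4 mm forward in the grip, so its base landed on the cell 2/3 divider and it now leans backwards. I'll first put the held vial in cell 1, where there's room, and then mend that one.

>>> jog_arm(gripper=[-1, -1, -1, -1, -1, -1, -1, -1, -1, -1, -1, -1], xyz=[[-0.4, 0.08, 0], [-0.86, 0.08, 0.1], [-0.86, 0.08, 0.6], [-0.86, 0.08, 1.2], [-0.86, 0.08, 1.7], [-0.86, 0.08, 2.1], [-0.86, 0.08, 2.4], [-0.86, 0.08, 2.5], [-0.86, 0.08, 2.6], [-0.86, 0.08, 2.66], [-0.86, 0.08, 2.66], [-0.86, 0.08, 2.66]], rotation=[[0, 0, 0], [0, 0, 0], [0, 0, 0], [0, 0, 0], [0, 0, 0], [0, 0, 0], [0, 0, 0], [0, 0, 0], [0, 0, 0], [0, 0, 0], [0, 0, 0], [0, 0, 0]])

```text
t: 28.32
ee_pos: [0.5019, -0.2457, 0.2392]
tool_rot: [-3.141, -0.054, -0.001]
force: [-1.5, 1.6, 2.0]
gripper_width: 0.241
grasp_force: 30.0
```

>>> jog_arm(gripper=[-0.3, -0.3, -0.3, -0.3, -0.3, -0.3, -0.3, 0, 0, 0, 0, 0], xyz=[[0, 0, 0], [0, 0, 0], [0, 0, 0], [0, 0, 0], [0, 0, 0], [0, 0, -0.5], [0, 0, -1.3], [0, 0, -2.1], [0.4, 0, -2.9], [0.4, 0, -2.9], [0.4, 0, -2.9], [0.4, 0, -2.9]], rotation=[[0, 0, 0], [0, 0, 0], [0, 0, 0], [0, 0, 0], [0, 0, 0], [0, 0, 0], [0, 0, 0], [0, 0, 0], [0, 0, 0], [0, 0, 0], [0, 0, 0], [0, 0, 0]])

```text
t: 29.32
ee_pos: [0.5175, -0.2454, 0.3535]
tool_rot: [-3.141, -0.054, 0.002]
force: [0.4, 1.0, -0.0]
gripper_width: 0.499
grasp_force: 0.0
```

```bash
python3 w.py w12
python3 - <<'E'
from h import *
b=np.load('w12.npz');B=(b['K'],b['M']);im=b['im']
save(cv2.resize(im[40:280,100:420],(800,600),interpolation=cv2.INTER_CUBIC),'w12c.png')
for n,X in dict(cap4=(.601,-.241,.065),cap3=(.5688,-.242,.065),cap1=(.5028,-.2445,.065),base1=(.5028,-.2445,.009)).items():print(n,((proj(*B,X)-[100,40])*2.5).round(0))
E
```

```text
[ 0.5173 -0.2453  0.3525] [-3.1397 -0.0538  0.0043] [ 0.5975 -0.2435  0.3332] [-0.2773 -0.0091 -0.9608] t 29.3667
cap4 [375. 145.]
cap3 [375. 245.]
cap1 [376. 430.]
base1 [377. 386.]
```

View pics/w12c.png

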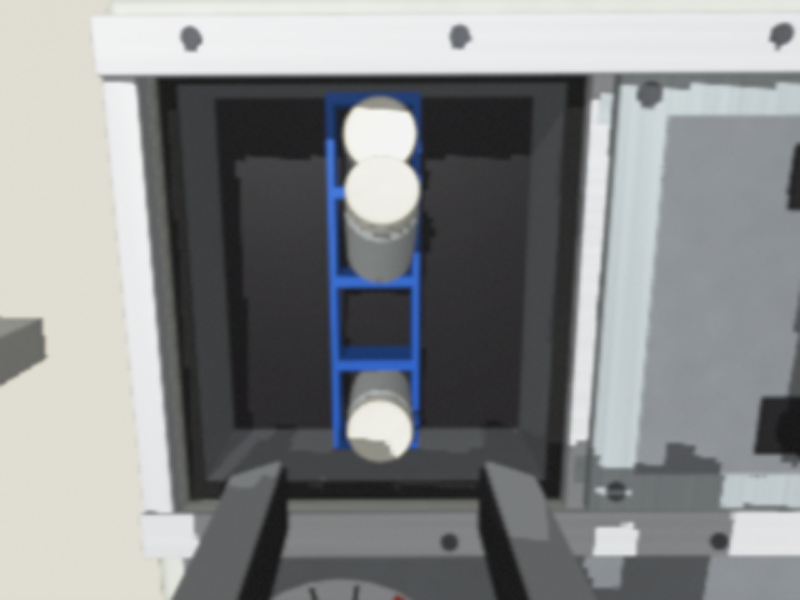

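Vial a stands in cell 1 with its cap at crop (380,430), as predicted. Vial b in cell 3 leans about 22–25° to the rear, with its cap at (382,190) and its base on the rim at row 282. I'll tilt the tool to match, grasp it, and set it straight.

>>> jog_arm(gripper=[0, 0, 0, 0, 0, 0, 0, 0], xyz=[[1, 0.02, 0], [2, 0.02, 0], [3, 0.02, 0], [3.81, 0.02, 0.8], [3.81, 0.02, 1.61], [3.81, 0.02, 1.61], [3.81, 0.02, 1.61], [3.81, 0.02, 1.61]], rotation=[[0, -1.2, 0], [0, -2.4, 0], [0, -3.6, 0], [0, -4.4, 0], [0, -4.4, 0], [0, -4.4, 0], [0, -4.4, 0], [0, -4.4, 0]])

```text
t: 30.03
ee_pos: [0.6692, -0.2413, 0.2908]
tool_rot: [3.077, 0.052, -0.599]
force: [-0.4, 1.0, 0.1]
gripper_width: 0.5
grasp_force: 0.0
```

```bash
python3 w.py w13
python3 - <<'E'
from h import *
np.set_printoptions(precision=4,suppress=True)
s=get_state();Rm=R.from_rotvec(s['tool_rot']).as_matrix();print(Rm,np.array(s['ee_pos'])+.18*Rm[:,2],'remaining to G along axis')
b=np.load('w13.npz');B=(b['K'],b['M']);im=b['im'];A=np.load('w12.npz');A=(A['K'],A['M'])
for d in place_of('wrist','vial_a'):print(np.round(d['location'],1),d['conf'])
print([proj(*B,X).round(0) for X in((.587,-.2435,.08),(.5523,-.243,.034),(.601,-.241,.065))])
save(im[0:384,100:420],'w13c.png')
E
```

```text
[ 0.6692 -0.2414  0.2931] [ 3.0765  0.0508 -0.5933] [ 0.7358 -0.24    0.2418] [-0.6165 -0.0207 -0.7871] t 30.0833
[[ 0.9278  0.0334 -0.3716]
 [ 0.0303 -0.9994 -0.014 ]
 [-0.3719  0.0017 -0.9283]] [ 0.6023 -0.244   0.126 ] remaining to G along axis
[252.1 232.7] 0.6
[252.7 196.7] 0.58
[array([251., 218.]), array([249., 212.]), array([248., 189.])]
```

View pics/w13c.png

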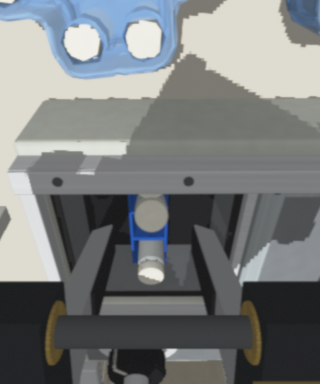

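The tilted view shows the leaning vial's cap at crop (151,213), i.e. px (251,213). That's within 5 px of my prediction.

Run:
```python
from h import *
np.set_printoptions(precision=4,suppress=True)
A=np.load('w12.npz');A=(A['K'],A['M']);b=np.load('w13.npz');B=(b['K'],b['M']);im=b['im']
print(tri([ray(*A,(252.8,116)),ray(*B,(251,213))]))
# bright/gray cap outline on the column profile
print(im[190:245:2,251].mean(1).round(0))
s=get_state();print(s['ee_pos'])
```

```text
[ 0.5871 -0.2437  0.0744]
[124. 123. 130. 135. 114. 133. 144. 144. 145. 145. 145. 145. 148. 148.
 147. 146. 144. 145. 145. 146. 144. 100.  71.  70. 106. 130. 140. 140.]
[ 0.6692 -0.2415  0.2943]
```

>>> jog_arm(gripper=[0, 0, 0, 0, 0, 0, -1, -1, -1, -1, -1, -1], xyz=[[0.11, 0, 0.4], [0.11, 0, 0.8], [0.11, 0, 1.2], [0.11, 0, 1.6], [0.11, 0, 1.6], [0.11, 0, 1.6], [0.11, 0, 1.6], [0.11, 0, 1.6], [0.11, 0, 1.6], [0.11, 0, 1.6], [0.11, 0, 1.6], [0.11, 0, 1.6]], rotation=[[0, 0, 0], [0, 0, 0], [0, 0, 0], [0, 0, 0], [0, 0, 0], [0, 0, 0], [0, 0, 0], [0, 0, 0], [0, 0, 0], [0, 0, 0], [0, 0, 0], [0, 0, 0]])

```text
t: 31.13
ee_pos: [0.6507, -0.2408, 0.2302]
tool_rot: [3.079, 0.054, -0.596]
force: [1.3, 4.8, 5.8]
gripper_width: 0.252
grasp_force: 29.9
```

>>> jog_arm(gripper=[-1, -1, -1, -1, -1, -1, -1, -1, -1, -1, -1, -1], xyz=[[-0.3, 0, -0.75], [-0.68, 0, -1.7], [-1.02, 0, -2.55], [-1.5, 0, -2.4], [-2, -0.02, -2.2], [-2.5, -0.03, -2], [-2.92, -0.04, -1.79], [-2.92, -0.04, -1.79], [-2.92, -0.04, -1.79], [-2.92, -0.04, -1.79], [-2.92, -0.04, -1.79], [-2.92, -0.04, -1.79]], rotation=[[0, 0, 0], [0, 0, 0], [0, 0, 0], [0, 1.1, 0], [0, 2.2, 0], [0, 3.3, 0], [0, 4.4, 0], [0, 4.4, 0], [0, 4.4, 0], [0, 4.4, 0], [0, 4.4, 0], [0, 4.4, 0]])

```text
t: 32.13
ee_pos: [0.5702, -0.2431, 0.339]
tool_rot: [3.14, 0.055, -0.0]
force: [0.3, -0.5, -0.6]
gripper_width: 0.253
grasp_force: 29.8
```

```bash
python3 w.py w14
python3 - <<'E'
from h import *
s=get_state();print(s['gripper_width'],s['force'])
for n in('w7','w9','w11','w14'):
    im=np.load(n+'.npz')['im'];p=im[:,246:254].astype(float).mean(1)
    sat=p.max(1)-p.min(1);print(n,[(r,int(p[r].mean()),int(sat[r])) for r in range(190,296,3)])
for d in place_of('wrist','vial_a'):print(np.round(d['location'],1),d['conf'])
im=np.load('w14.npz')['im'];save(cv2.resize(im[60:300,100:420],(800,600),interpolation=cv2.INTER_CUBIC),'w14c.png')
E
```

```text
[ 0.5701 -0.243   0.3389] [ 3.1406  0.0552 -0.0003] [ 0.6501 -0.2411  0.3187] [-0.2765 -0.0102 -0.961 ] t 32.1833
0.24935878161364525 [ 0.64402872  0.71418639 -0.58984737]
w7 [(190, 38, 1), (193, 38, 2), (196, 47, 36), (199, 54, 70), (202, 57, 74), (205, 97, 125), (208, 90, 24), (211, 109, 2), (214, 110, 2), (217, 111, 2), (220, 110, 3), (223, 110, 2), (226, 110, 3), (229, 115, 2), (232, 120, 3), (235, 113, 5), (238, 109, 7), (241, 133, 9), (244, 117, 8), (247, 119, 8), (250, 118, 8), (253, 119, 8), (256, 118, 8), (259, 119, 8), (262, 120, 9), (265, 122, 8), (268, 119, 8), (271, 119, 8), (274, 120, 8), (277, 112, 8), (280, 47, 34), (283, 54, 67), (286, 50, 62), (289, 49, 60), (292, 49, 61), (295, 58, 64)]
w9 [(190, 41, 1), (193, 40, 3), (196, 42, 11), (199, 58, 72), (202, 57, 72), (205, 94, 121), (208, 85, 100), (211, 55, 1), (214, 116, 3), (217, 118, 3), (220, 118, 3), (223, 118, 3), (226, 118, 3), (229, 107, 3), (232, 91, 2), (235, 98, 2), (238, 103, 2), (241, 102, 7), (244, 104, 7), (247, 123, 9), (250, 127, 9), (253, 126, 8), (256, 126, 9), (259, 126, 8), (262, 127, 9), (265, 130
[... 575 characters left out ...]
, 9), (274, 124, 4), (277, 127, 2), (280, 127, 2), (283, 128, 2), (286, 125, 2), (289, 83, 3), (292, 79, 4), (295, 86, 3)]
w14 [(190, 41, 1), (193, 41, 2), (196, 41, 2), (199, 43, 10), (202, 58, 73), (205, 58, 74), (208, 88, 114), (211, 95, 122), (214, 30, 3), (217, 29, 1), (220, 84, 2), (223, 105, 3), (226, 106, 2), (229, 106, 2), (232, 105, 2), (235, 94, 2), (238, 115, 3), (241, 106, 2), (244, 107, 8), (247, 141, 10), (250, 186, 10), (253, 131, 9), (256, 129, 9), (259, 129, 9), (262, 128, 9), (265, 129, 9), (268, 154, 10), (271, 135, 9), (274, 129, 9), (277, 129, 9), (280, 129, 9), (283, 130, 9), (286, 130, 9), (289, 98, 4), (292, 39, 1), (295, 28, 0)]
[252.6 157.3] 0.97
[254.9 232.2] 0.67
```

Run:
```python
from h import *
for n,tcp,rb,rf,h in (('w7',(.6006,.345),207.3,278.5,.229),('w9',(.5688,.3452),211.8,283.5,.229),('w11',(.5361,.3448),206,273.3,.229),('w14',(.5701,.3389),219.5,289.5,.229),('w14',(.5701,.3389),219.5,289.5,.224),('w14',(.5701,.3389),219.5,289.5,.219)):
    b=np.load(n+'.npz');B=(b['K'],b['M']);zb=tcp[1]-h
    print(n,h,'base dx',(onz(*B,(253,rb),zb)[0]-.0125-tcp[0]).round(4),'cap dx',(onz(*B,(253,rf),zb+.056)[0]+.0125-tcp[0]).round(4))
```

```text
w7 0.229 base dx -0.0025 cap dx 0.0003
w9 0.229 base dx -0.0059 cap dx -0.0028
w11 0.229 base dx -0.0016 cap dx 0.0035
w14 0.229 base dx -0.0116 cap dx -0.0066
w14 0.224 base dx -0.0097 cap dx -0.0034
w14 0.219 base dx -0.0078 cap dx -0.0001
```

>>> jog_arm(gripper=[-1, -1, -1, -1, -1], xyz=[[-0.2, 0, 0.1], [-0.2, 0, 0.1], [-0.2, 0, 0.1], [-0.2, 0, 0.1], [-0.2, 0, 0.1]], rotation=[[0, 0.7, 0], [0, 0.7, 0], [0, 0.7, 0], [0, 0.7, 0], [0, 0.7, 0]])

```text
t: 32.65
ee_pos: [0.5611, -0.2432, 0.3353]
tool_rot: [-3.139, -0.054, -0.095]
force: [0.5, -0.8, -0.4]
gripper_width: 0.25
grasp_force: 29.8
```

```bash
python3 w.py w15
python3 - <<'E'
from h import *
im=np.load('w15.npz')['im'];b=np.load('w15.npz');B=(b['K'],b['M']);p=im[:,246:254].astype(float).mean(1)
print([(r,int(p[r].mean())) for r in range(208,226)],[(r,int(p[r].mean())) for r in range(284,296)])
s=get_state();T=s['ee_pos']
# model: upright vial with base at x, h; predicted rows of rear bottom edge and front cap edge
for h in(.219,.222,.225):
  for rb,rf in((219.5,289.5),):
    zb=T[2]-h
    print(h,onz(*B,(253,rb),zb)[0]-.0125,onz(*B,(253,rf),zb+.056)[0]+.0125)
save(cv2.resize(im[60:300,100:420],(800,600),interpolation=cv2.INTER_CUBIC),'w15c.png')
E
```

```text
[ 0.5611 -0.2431  0.3353] [-3.139  -0.0544 -0.0957] [ 0.6422 -0.2412  0.3199] [-0.2174 -0.0078 -0.9761] t 32.7
[(208, 40), (209, 41), (210, 41), (211, 45), (212, 54), (213, 55), (214, 56), (215, 56), (216, 55), (217, 56), (218, 62), (219, 83), (220, 102), (221, 107), (222, 107), (223, 107), (224, 108), (225, 108)] [(284, 126), (285, 126), (286, 127), (287, 125), (288, 122), (289, 118), (290, 122), (291, 124), (292, 124), (293, 124), (294, 123), (295, 115)]
0.219 0.5663917046534799 0.5712022817781384
0.222 0.5654598089563526 0.5695068379017576
0.225 0.5645279132592254 0.5678113940253768
```

View pics/w15c.png

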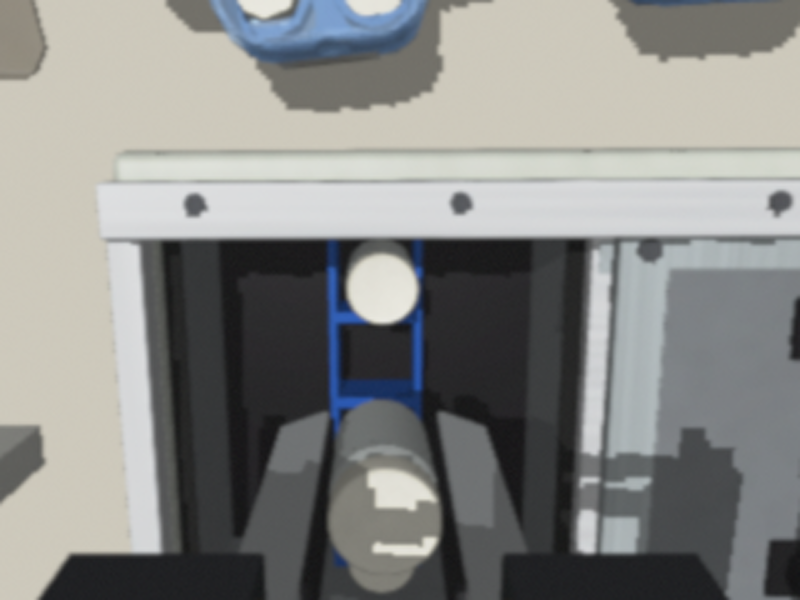

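The held vial b is now upright at crop (384,510), over cell 3, and vial 4 stands straight. I'll lower it.

>>> jog_arm(gripper=[-1, -1, -1, -1, -1, -1, -1, -1, -1], xyz=[[0, -0.03, 0.5], [-0.03, -0.03, 1.0], [-0.06, -0.03, 1.5], [-0.08, -0.03, 1.9], [-0.1, -0.03, 2.2], [-0.11, -0.03, 2.4], [-0.12, -0.03, 2.5], [-0.12, -0.03, 2.52], [-0.12, -0.03, 2.52]], rotation=[[0, 0, 0], [0, 0, 0], [0, 0, 0], [0, 0, 0], [0, 0, 0], [0, 0, 0], [0, 0, 0], [0, 0, 0], [0, 0, 0]])

```text
t: 33.45
ee_pos: [0.5623, -0.242, 0.2348]
tool_rot: [-3.139, -0.054, -0.098]
force: [-0.4, 0.3, -0.0]
gripper_width: 0.251
grasp_force: 29.8
```

>>> jog_arm(gripper=[-1, -1, -1, -1], xyz=[[0, 0, 0.04], [0, 0, 0.08], [0, 0, 0.08], [0, 0, 0.08]], rotation=[[0, 0, 0], [0, 0, 0], [0, 0, 0], [0, 0, 0]])

```text
t: 33.78
ee_pos: [0.5627, -0.2422, 0.2332]
tool_rot: [3.139, 0.054, 0.1]
force: [-1.2, 0.6, 5.5]
gripper_width: 0.247
grasp_force: 33.1
```

>>> jog_arm(gripper=[-0.3, -0.3, -0.3, -0.3, -0.3, -0.3, -0.3, 0, 0, 0, 0, 0], xyz=[[0, 0, 0], [0, 0, 0], [0, 0, 0], [0, 0, 0], [0, 0, 0], [0.03, 0, -0.5], [0.08, 0, -1.3], [0.12, 0, -2.1], [-0.6, 0, -2.9], [-0.9, 0, -2.9], [-0.9, 0, -2.9], [-0.9, 0, -2.9]], rotation=[[0, 0, 0], [0, 0, 0], [0, 0, 0], [0, 0, 0], [0, 0, 0], [0, 0, 0], [0, 0, 0], [0, 0, 0], [0, -0.7, 0], [0, -0.7, 0], [0, -0.7, 0], [0, -0.7, 0]])

```text
t: 34.78
ee_pos: [0.519, -0.2433, 0.3444]
tool_rot: [-3.141, -0.053, -0.001]
force: [-0.1, 0.8, -1.2]
gripper_width: 0.503
grasp_force: 0.0
```

```bash
python3 w.py w16
python3 - <<'E'
from h import *
b=np.load('w16.npz');B=(b['K'],b['M']);im=b['im'];g=im.min(2)
for n,X in dict(cap4=(.601,-.2415,.065),cap3=(.5688,-.2425,.065),cap1=(.5028,-.2445,.065)).items():print(n,proj(*B,X).round(1))
n,l,st,c=cv2.connectedComponentsWithStats(((g>170)).astype(np.uint8)[60:300,215:300])
for i in range(1,n):
    if st[i,4]>60:print('blob',c[i]+[215,60],st[i])
print(im[60:260:4,253].min(1))
for n,z in(('vial_a',.009),('hatch',.076)):
  for d in place_of('wrist',n):print(n,np.round(d['location']),onz(*B,d['location'],z).round(4),d['conf'])
print([np.round(d['extent']) for d in search_frame('wrist','vial_a')])
E
```

```text
[ 0.5193 -0.2432  0.3433] [-3.1401 -0.0536  0.0012] [ 0.599  -0.2415  0.3242] [-0.2755 -0.0091 -0.9613] t 34.8333
cap4 [253.  100.5]
cap3 [252.9 141.6]
cap1 [252.6 217.6]
blob [256.87325456  65.02148228] [  0   0  85  11 931]
blob [254.19767442 101.22093023] [ 25  27  29  30 688]
blob [253.55063291 141.62341772] [ 25  68  28  28 632]
blob [255.6030303  214.10606061] [ 27 145  25  21 330]
blob [227.66831683 295.05940594] [  0 229  31  11 202]
[236 235 232  59  58  35  35 225 232 233 236 237 238 239 182  32 117 198
 230 230 232 233 231 233 155  38  48  48  48  45  45  29  39  77 124 133
 147 227 229 220 151 134 134  67  65  31  28 106 113 127]
vial_a [254. 134.] [ 0.5703 -0.2438  0.009 ] 0.86
vial_a [255. 198.] [ 0.504 -0.247  0.009] 0.64
vial_a [255. 104.] [ 0.5987 -0.2434  0.009 ] 0.58
hatch [429. 162.] [ 0.5586 -0.3829  0.076 ] 0.76
[array([243.,  88., 267., 117.]), array([240., 193., 269., 232.]), array([240., 120., 266., 157.])]
```

All three caps sit within a few pixels of the predicted upright positions. Next is the hatch.

>>> jog_arm(gripper=[0, 0, 0, 0, 0, 0, 0], xyz=[[0.2, 0.8, -0.3], [0.5, 1.7, -0.4], [0.8, 2.7, -0.4], [0.86, 3.5, -0.4], [0.86, 3.5, -0.4], [0.86, 3.5, -0.4], [0.86, 3.5, -0.4]], rotation=[[0, 0, 0], [0, 0, 0], [0, 0, 0], [0, 0, 0], [0, 0, 0], [0, 0, 0], [0, 0, 0]])

```text
t: 35.57
ee_pos: [0.5587, -0.3818, 0.3589]
tool_rot: [-3.139, -0.054, 0.003]
force: [0.0, -0.6, 0.4]
gripper_width: 0.499
grasp_force: 0.0
```

```bash
python3 w.py w17
python3 - <<'E'
from h import *
b=np.load('w17.npz');B=(b['K'],b['M']);im=b['im'];g=im.max(2)
for d in place_of('wrist','hatch'):print(np.round(d['location']),onz(*B,d['location'],.076).round(4),d['conf'])
print('expect bar ends',proj(*B,(.604,-.380,.122)),proj(*B,(.512,-.3835,.122)))
for r in (150,165,180,195,210,225):
    c=np.where(g[r,200:310]<35)[0]+200
    if len(c):m=c.mean();print(r,c.min(),c.max(),onz(*B,((c.min()+c.max())/2,r),.122).round(4))
E
```

```text
[ 0.5587 -0.3812  0.3596] [-3.1395 -0.0555  0.0015] [ 0.6387 -0.3798  0.3385] [-0.2779 -0.0073 -0.9606] t 35.6167
[250. 200.] [ 0.5567 -0.3796  0.076 ] 0.83
[ 97. 203.] [ 0.5497 -0.2458  0.076 ] 0.4
expect bar ends [252.10506752 154.56826302] [252.60186866 273.30729471]
150 248 257 [ 0.6072 -0.3802  0.122 ]
165 243 264 [ 0.5967 -0.3812  0.122 ]
180 244 260 [ 0.586  -0.3805  0.122 ]
195 257 260 [ 0.5751 -0.3856  0.122 ]
210 245 259 [ 0.5636 -0.3813  0.122 ]
225 244 259 [ 0.5519 -0.3813  0.122 ]
```

>>> jog_arm(gripper=[0, 0, 0, 0, 0, -1, -1, -1, -1, -1, -1, -1], xyz=[[0, 0, 0.5], [0, 0, 1.0], [0, 0, 1.4], [0, 0, 1.57], [0, 0, 1.57], [0, 0, 1.57], [0, 0, 1.57], [0, 0, 1.57], [0, 0, 1.57], [0, 0, 1.52], [0, 0, 1.46], [0, 0, 1.46]], rotation=[[0, 0, 0], [0, 0, 0], [0, 0, 0], [0, 0, 0], [0, 0, 0], [0, 0, 0], [0, 0, 0], [0, 0, 0], [0, 0, 0], [0, 0, 0], [0, 0, 0], [0, 0, 0]])

```text
t: 36.67
ee_pos: [0.5583, -0.3821, 0.3018]
tool_rot: [-3.141, -0.054, 0.001]
force: [0.3, -0.2, -4.8]
gripper_width: 0.146
grasp_force: 30.0
```

>>> jog_arm(gripper=[-1, -1, -1, -1, -1, -1, -1, -1, -1, -1, -1, -1], xyz=[[0, -0.3, 0], [0, -0.7, 0], [0, -1.1, 0], [0, -1.5, 0], [0, -1.9, 0], [0, -2.3, 0], [0, -2.7, 0], [0, -3, 0], [0, -3.3, 0], [0, -3.48, 0], [0, -3.48, 0], [0, -3.48, 0]], rotation=[[0, 0, 0], [0, 0, 0], [0, 0, 0], [0, 0, 0], [0, 0, 0], [0, 0, 0], [0, 0, 0], [0, 0, 0], [0, 0, 0], [0, 0, 0], [0, 0, 0], [0, 0, 0]])

```text
t: 37.67
ee_pos: [0.5537, -0.2428, 0.3023]
tool_rot: [3.14, 0.055, 0.0]
force: [-0.5, 0.7, -4.4]
gripper_width: 0.146
grasp_force: 30.0
```

>>> jog_arm(gripper=[-1, -1, -1, -1, -1, -1, -1], xyz=[[0, -0.01, 0.06], [0, -0.01, 0.13], [0, -0.01, 0.2], [0, -0.01, 0.27], [0, -0.01, 0.34], [0, -0.01, 0.36], [0, -0.01, 0.36]], rotation=[[0, 0, 0], [0, 0, 0], [0, 0, 0], [0, 0, 0], [0, 0, 0], [0, 0, 0], [0, 0, 0]])

```text
t: 38.25
ee_pos: [0.5536, -0.242, 0.2964]
tool_rot: [3.141, 0.054, 0.008]
force: [-10.2, 10.1, 24.6]
gripper_width: 0.145
grasp_force: 30.0
```

>>> jog_arm(gripper=[-1, -1, -1, -1, -1, -1, -1], xyz=[[0, 0, -0.18], [0, 0, -0.36], [-0.02, -0.03, -0.36], [-0.02, -0.06, -0.36], [-0.02, -0.08, -0.36], [-0.02, -0.08, -0.36], [-0.02, -0.08, -0.36]], rotation=[[0, 0, 0], [0, 0, 0], [0, 0, 0], [0, 0, 0], [0, 0, 0], [0, 0, 0], [0, 0, 0]])

```text
t: 38.83
ee_pos: [0.5526, -0.2395, 0.3008]
tool_rot: [-3.14, -0.054, 0.003]
force: [0.5, -0.5, -4.6]
gripper_width: 0.146
grasp_force: 30.0
```

>>> jog_arm(gripper=[-1, -1, -1, -1, -1, -1, -1], xyz=[[0, 0, 0.06], [0, 0, 0.12], [0, 0, 0.18], [0, 0, 0.24], [0, 0, 0.3], [0, 0, 0.3], [0, 0, 0.3]], rotation=[[0, 0, 0], [0, 0, 0], [0, 0, 0], [0, 0, 0], [0, 0, 0], [0, 0, 0], [0, 0, 0]])

```text
t: 39.42
ee_pos: [0.5525, -0.24, 0.2925]
tool_rot: [3.139, 0.053, 0.002]
force: [-4.3, -1.6, 5.4]
gripper_width: 0.143
grasp_force: 30.0
```

>>> jog_arm(gripper=[-1, -1, -1, -1, -1, -1], xyz=[[-0.02, 0, 0], [-0.04, 0, 0], [-0.04, 0, 0], [-0.04, 0, 0.03], [-0.04, 0, 0.03], [-0.04, 0, 0.03]], rotation=[[0, 0, 0], [0, 0, 0], [0, 0, 0], [0, 0, 0], [0, 0, 0], [0, 0, 0]])

```text
t: 39.92
ee_pos: [0.5518, -0.2398, 0.2924]
tool_rot: [3.138, 0.054, 0.008]
force: [-1.0, -0.8, 9.9]
gripper_width: 0.147
grasp_force: 30.0
```

>>> jog_arm(gripper=[-1, -1, -1, -1, -1, -1], xyz=[[0, 0.02, 0], [0, 0.03, 0], [0, 0.04, 0], [0, 0.05, 0], [0, 0.05, 0], [0, 0.05, 0]], rotation=[[0, 0, 0], [0, 0, 0], [0, 0, 0], [0, 0, 0], [0, 0, 0], [0, 0, 0]])

```text
t: 40.42
ee_pos: [0.5518, -0.2406, 0.2925]
tool_rot: [-3.141, -0.055, -0.008]
force: [-2.4, 4.5, 11.9]
gripper_width: 0.144
grasp_force: 30.0
```

```bash
python3 w.py w18
python3 - <<'E'
from h import *
s=get_state();print(s['force'],s['moment'])
b=np.load('w18.npz');B=(b['K'],b['M']);im=b['im'].astype(int)
# predicted outlines when home and level
c,sn=np.cos(.0366),np.sin(.0366)
def W(u,v,z,o=(.5525,-.2415)):return np.array([o[0]+c*u-sn*v,o[1]+sn*u+c*v,z])
for n,u,v in(('RL',.073,.066),('RR',.073,-.066),('FL',-.073,.066),('FR',-.073,-.066)):
    print(n,[proj(*B,W(u,v,z)).round(1) for z in(.076,.080,.084)])
print('row profile across left/right edges at u=.04')
p=proj(*B,W(.045,0,.076));r=int(round(p[1]));print(r,[(cc,im[r,cc].tolist()) for cc in range(int(p[0])-130,int(p[0])-60,5)],[(cc,im[r,cc].tolist()) for cc in range(int(p[0])+70,int(p[0])+140,5)])
cc=int(round(p[0]))+35;print('col',cc,[(q,int(im[q,cc].mean())) for q in range(60,330,5)])
E
```

```text
[ 0.5518 -0.2405  0.2924] [-3.1405 -0.0553 -0.0077] [ 0.6319 -0.2386  0.2726] [-0.2715 -0.009  -0.9624] t 40.4667
[-1.96318792  3.58566331 11.01990565] [0.71763377 0.44423896 0.00693481]
RL [array([144.1, 115.8]), array([141.8, 116. ]), array([139.5, 116.2])]
RR [array([362. , 115.4]), array([364.3, 115.6]), array([366.6, 115.9])]
FL [array([163.1, 321.2]), array([161.6, 324.9]), array([160. , 328.7])]
FR [array([343.5, 321. ]), array([345.1, 324.7]), array([346.7, 328.5])]
row profile across left/right edges at u=.04
161 [(123, [184, 186, 187]), (128, [187, 189, 190]), (133, [192, 193, 194]), (138, [93, 94, 95]), (143, [73, 74, 74]), (148, [89, 92, 90]), (153, [154, 161, 163]), (158, [158, 166, 168]), (163, [158, 165, 167]), (168, [162, 170, 171]), (173, [119, 124, 127]), (178, [112, 116, 119]), (183, [113, 117, 120]), (188, [111, 115, 118])] [(323, [108, 113, 116]), (328, [108, 112, 115]), (333, [119, 123, 125]), (338, [152, 159, 161]), (343, [152, 159, 160]), (348, [149, 156, 158]), (353, [150, 158, 160]), (358, [87, 90, 91]), (363, [181, 181, 183]), (368, [182, 184, 186]), (373, [182, 183, 185]), (378, [182, 184, 185]), (383, [182, 184, 185]), (388, [182, 184, 186])]
col 288 [(60, 170), (65, 171), (70, 171), (75, 171), (80, 169), (85, 167), (90, 182), (95, 181), (100, 190), (105, 187), (110, 188), (115, 186), (120, 185), (125, 168), (130, 87), (135, 157), (140, 156), (145, 113), (150, 112), (155, 111), (160, 112), (165, 111), (170, 110), (175, 108), (180, 109), (185, 111), (190, 111), (195, 111), (200, 110), (205, 110), (210, 111), (215, 112), (220, 111), (225, 108), (230, 78), (235, 63), (240, 74), (245, 82), (250, 83), (255, 77), (260, 75), (265, 73), (270, 73), (275, 75), (280, 69), (285, 26), (290, 26), (295, 29), (300, 27), (305, 28), (310, 36), (315, 47), (320, 50), (325, 57)]
```

```bash
cat > edge.py <<'E'
import sys
from h import *
np.set_printoptions(precision=4,suppress=True)
b=np.load(sys.argv[1]+'.npz');B=(b['K'],b['M']);im=b['im'].astype(float).mean(2)
def cross(v,a,b_,th,rise=True,last=False):
    idx=[i for i in range(a,b_) if (v[i]<th<=v[i+1] if rise else v[i]>=th>v[i+1])]
    if not idx:return np.nan
    i=idx[-1 if last else 0];return i+(th-v[i])/(v[i+1]-v[i])
for r in range(138,222,12):
    v=im[r-1:r+2].mean(0)
    L=cross(v,120,175,125,True,True);Ls=cross(v,100,160,140,False)
    Rr=cross(v,335,380,120,False);Rd=cross(v,345,395,130,True,True)
    fz=lambda z:np.linalg.norm(onz(*B,(L,r),z)-onz(*B,(Rr,r),z))
    zz=np.linspace(.06,.1,401);z=zz[np.argmin([abs(fz(q)-.132) for q in zz])]
    print(r,np.round([Ls,L,Rr,Rd],1),'z for 132mm',round(z,4),'L',onz(*B,(L,r),.078)[:2],'R',onz(*B,(Rr,r),.078)[:2],'stop',onz(*B,(Ls,r),.09)[:2],'deck',onz(*B,(Rd,r),.076)[:2])
E
python3 edge.py w18; python3 edge.py w2
```

```text
138 [134.4 164.2 341.5 362.7] z for 132mm 0.06 L [ 0.6103 -0.1851] R [ 0.6141 -0.2933] stop [ 0.6111 -0.1713] deck [ 0.6144 -0.307 ]
150 [135.6 147.9 357.7 361.8] z for 132mm 0.0743 L [ 0.6026 -0.1747] R [ 0.6072 -0.3041] stop [ 0.6042 -0.1715] deck [ 0.607  -0.3073]
162 [136.9 149.  356.8 360.7] z for 132mm 0.0744 L [ 0.5951 -0.175 ] R [ 0.5997 -0.3045] stop [ 0.5972 -0.1718] deck [ 0.5995 -0.3076]
174 [138.2 150.2 355.6 359.7] z for 132mm 0.0742 L [ 0.5875 -0.1753] R [ 0.5921 -0.3047] stop [ 0.59   -0.1721] deck [ 0.5917 -0.308 ]
186 [139.4 151.4 354.4 358.6] z for 132mm 0.074 L [ 0.5797 -0.1756] R [ 0.5843 -0.3049] stop [ 0.5827 -0.1724] deck [ 0.5839 -0.3083]
198 [140.6 152.8 353.3 357.5] z for 132mm 0.0736 L [ 0.5717 -0.1761] R [ 0.5763 -0.3051] stop [ 0.5752 -0.1726] deck [ 0.5758 -0.3086]
210 [141.9 153.8 352.1 356.4] z for 132mm 0.0736 L [ 0.5636 -0.1764] R [ 0.5681 -0.3054] stop [ 0.5675 -0.1729] deck [ 0.5676 -0.3089]
138 [  nan 174.9   nan   nan] z for 132mm 0.06 L [ 0.5973 -0.1753] R [nan nan] stop [nan nan] deck [nan nan]
150 [nan nan nan nan] z for 132mm 0.06 L [nan nan] R [nan nan] stop [nan nan] deck [nan nan]
162 [nan nan nan nan] z for 132mm 0.06 L [nan nan] R [nan nan] stop [nan nan] deck [nan nan]
174 [nan nan nan nan] z for 132mm 0.06 L [nan nan] R [nan nan] stop [nan nan] deck [nan nan]
186 [nan nan nan nan] z for 132mm 0.06 L [nan nan] R [nan nan] stop [nan nan] deck [nan nan]
198 [  nan 129.7   nan   nan] z for 132mm 0.06 L [ 0.539  -0.1302] R [nan nan] stop [nan nan] deck [nan nan]
210 [  nan 121.5   nan   nan] z for 132mm 0.06 L [ 0.5267 -0.1215] R [nan nan] stop [nan nan] deck [nan nan]
```

>>> jog_arm(gripper=[-0.4, -0.4, -0.4, -0.4, -0.4, -0.4, -0.4, -1, -1, -1, -1, -1], xyz=[[0, 0, 0], [0, 0, 0], [0, 0, 0], [0, 0, 0], [0, 0, -0.4], [0, 0, -0.8], [0, 0, -1.1], [0, 0, -1.1], [0, 0, -1.1], [0, 0, -1.1], [0, 0, -1.1], [0, 0, -1.1]], rotation=[[0, 0, 0], [0, 0, 0], [0, 0, 0], [0, 0, 0], [0, 0, 0], [0, 0, 0], [0, 0, 0], [0, 0, 0], [0, 0, 0], [0, 0, 0], [0, 0, 0], [0, 0, 0]])

```text
t: 41.47
ee_pos: [0.551, -0.2414, 0.3316]
tool_rot: [-3.14, -0.054, 0.003]
force: [0.4, 1.0, -0.2]
gripper_width: 0.007
grasp_force: 0.0
```

```bash
python3 w.py w19 hatch
python3 - <<'E'
from h import *
for n,lo in(('w19',0),('w17',0)):
    b=np.load(n+'.npz');im=b['im'].astype(float).mean(2)
    for r in(150,170,190):
        v=im[r-1:r+2].mean(0);g=np.diff(v);k=[i for i in range(90,430) if abs(g[i])>12 and abs(g[i])==max(abs(g[i-2:i+3]))]
        print(n,r,[(i,int(g[i])) for i in k])
E
```

```text
[ 0.551  -0.2414  0.3318] [-3.1402 -0.054   0.0026] [ 0.6309 -0.2395  0.3111] [-0.2782 -0.0084 -0.9605] t 41.5167
hatch [([253.1, 204.0], 0.89)]
w19 150 [(155, -41), (164, 33), (183, -18), (236, -26), (268, 31), (320, 17), (339, -32), (342, 36)]
w19 170 [(157, -38), (165, 34), (185, -17), (236, -23), (267, 33), (319, 17), (337, -31), (341, 44)]
w19 190 [(158, -37), (167, 38), (186, -16), (241, -30), (262, 14), (266, 21), (318, 15), (336, -32), (339, 33)]
w17 150 [(105, -44), (165, 72), (170, -17), (188, -21), (237, -32), (266, 40), (315, 20), (334, -29), (337, 46), (349, -13), (429, -33)]
w17 170 [(107, -31), (127, -20), (166, 60), (171, -16), (190, -20), (242, -36), (261, 16), (264, 27), (314, 18), (333, -31), (336, 54)]
w17 190 [(94, 27), (105, -20), (130, -23), (168, 69), (173, -14), (191, -21), (242, -40), (263, 25), (312, 18), (331, -29), (335, 42), (346, -12)]
```

Run:
```python
from h import *
D={'w17':{150:(170.5,188.5,315.5,334.5),170:(171.5,190.5,314.5,333.5),190:(173.5,191.5,312.5,331.5)},'w19':{150:(164.5,183.5,320.5,339.5),170:(165.5,185.5,319.5,337.5),190:(167.5,186.5,318.5,336.5)}}
def wid(n,r,i,j,z):
    b=np.load(n+'.npz');B=(b['K'],b['M']);return np.linalg.norm(onz(*B,(D[n][r][i],r),z)-onz(*B,(D[n][r][j],r),z))
for i,j in((0,3),(1,2),(1,3)):
    ref=np.mean([wid('w17',r,i,j,.084) for r in D['w17']])
    print(i,j,'ref',ref.round(4),[ (r,[round(wid('w19',r,i,j,z)-ref,4) for z in(.072,.076,.080,.084)]) for r in(150,170,190)])
```

```text
0 3 ref 0.1327 [(150, [np.float64(0.0001), np.float64(-0.0021), np.float64(-0.0043), np.float64(-0.0065)]), (170, [np.float64(0.0002), np.float64(-0.002), np.float64(-0.0042), np.float64(-0.0065)]), (190, [np.float64(0.0003), np.float64(-0.0019), np.float64(-0.0042), np.float64(-0.0064)])]
1 2 ref 0.102 [(150, [np.float64(0.002), np.float64(0.0003), np.float64(-0.0015), np.float64(-0.0032)]), (170, [np.float64(0.0016), np.float64(-0.0002), np.float64(-0.0019), np.float64(-0.0036)]), (190, [np.float64(0.0019), np.float64(0.0002), np.float64(-0.0016), np.float64(-0.0033)])]
1 3 ref 0.1176 [(150, [np.float64(0.0008), np.float64(-0.0012), np.float64(-0.0031), np.float64(-0.0051)]), (170, [np.float64(-0.0001), np.float64(-0.0021), np.float64(-0.0041), np.float64(-0.006)]), (190, [np.float64(0.0004), np.float64(-0.0015), np.float64(-0.0035), np.float64(-0.0055)])]
```

>>> jog_arm(gripper=[-1, -1, -1, -1, -1, -1, -1, -1], xyz=[[0, 0, 0.15], [0, 0, 0.3], [0, 0, 0.4], [0, 0, 0.46], [0, 0, 0.52], [0, 0, 0.54], [0, 0, 0.54], [0, 0, 0.54]], rotation=[[0, 0, 0], [0, 0, 0], [0, 0, 0], [0, 0, 0], [0, 0, 0], [0, 0, 0], [0, 0, 0], [0, 0, 0]])

```text
t: 42.23
ee_pos: [0.5507, -0.2411, 0.3135]
tool_rot: [3.141, 0.054, -0.001]
force: [-4.8, 2.4, 9.0]
gripper_width: 0.006
grasp_force: 4.3
```

The touch contact puts the handle top at z ≈ 0.114, so the hatch is fully home. Next is the dial.

>>> jog_arm(gripper=[-1, -1, -1, 0.6, 0.6, 0.6, 0.6, 0.6, 0.6, 0.6], xyz=[[0, 0, -0.5], [0, 0, -1.2], [-0.9, -0.1, -1.2], [-1.9, -0.2, -1.2], [-2.9, -0.28, -1.2], [-3.64, -0.28, -1.2], [-3.64, -0.28, -1.2], [-3.64, -0.28, -1.2], [-3.64, -0.28, -1.2], [-3.64, -0.28, -1.2]], rotation=[[0, 0, 0], [0, 0, 0], [0, 0, 0], [0, 0, 0], [0, 0, 0], [0, 0, 0], [0, 0, 0], [0, 0, 0], [0, 0, 0], [0, 0, 0]])

```text
t: 43.07
ee_pos: [0.4062, -0.2354, 0.3593]
tool_rot: [3.141, 0.055, 0.001]
force: [0.6, 0.1, 0.0]
gripper_width: 0.471
grasp_force: 0.0
```

```bash
cat > dial.py <<'E'
import sys
from h import *
np.set_printoptions(precision=4,suppress=True)
im,K,M=cam('wrist');B=(K,M);np.savez(sys.argv[1]+'.npz',K=K,M=M,im=im)
P={}
for n,z in(('dial_axis',.076),('outer_pointer',.111),('red_mark',.077),('inner_pointer',.129),('plunger_top',.111)):
    P[n]=[onz(*B,d['location'],z) for d in place_of('wrist',n)]
    print(n,[(np.round(d['location'],1).tolist(),round(d['conf'],2)) for d in place_of('wrist',n)][:2],P[n][:2])
# ring edge / knob circle by colour: pointer = bright on dark ring; red mark = red
hsv=cv2.cvtColor(im,cv2.COLOR_RGB2HSV)
red=((hsv[...,1]>120)&((hsv[...,0]<8)|(hsv[...,0]>172))&(hsv[...,2]>90)).astype(np.uint8)
n,l,st,c=cv2.connectedComponentsWithStats(red)
for i in range(1,n):
    if st[i,4]>8:print('red',c[i].round(1),st[i],onz(*B,c[i],.077))
s=get_state();print(s['ee_pos'],s['tool_rot'],s['joints'])
E
python3 dial.py d1
python3 - <<'E'
from h import *
# polar unwrap at ring-top height (z .111) and plate height round assumed axis
b=np.load('d1.npz');B=(b['K'],b['M']);g=b['im'].astype(float).mean(2)
def prof(a,rad,z):
    out=[]
    for t in range(-180,180,4):
        p=proj(*B,(a[0]+rad*np.cos(np.radians(t)),a[1]+rad*np.sin(np.radians(t)),z));x,y=p.round().astype(int)
        out.append(int(g[y,x]) if 0<=y<384 and 0<=x<512 else -1)
    return out
a=(.4047,-.2347)
for r in(.008,.016,.02,.024):print(r,list(zip(range(-180,180,4),prof(a,r,.129 if r<.01 else .111))))
E
```

```text
dial_axis [] []
outer_pointer [([226.0, 190.8], 0.68)] [array([ 0.4222, -0.2156,  0.111 ])]
red_mark [([272.8, 163.1], 0.65)] [array([ 0.4382, -0.252 ,  0.077 ])]
inner_pointer [([243.5, 206.2], 0.82)] [array([ 0.4164, -0.2294,  0.129 ])]
plunger_top [([404.4, 211.9], 0.93)] [array([ 0.4102, -0.3523,  0.111 ])]
red [273.3 164. ] [269 158  10  14  61] [ 0.4374 -0.2525  0.077 ]
red [401.1 208.9] [ 380  189   44   41 1384] [ 0.4015 -0.3667  0.077 ]
[ 0.4054 -0.2353  0.3593] [ 3.1411  0.0542 -0.    ] [-0.6469 -0.0818  1.63   -0.0001  1.5933  0.8894]
0.008 [(-180, 114), (-176, 115), (-172, 143), (-168, 143), (-164, 142), (-160, 144), (-156, 146), (-152, 189), (-148, 192), (-144, 198), (-140, 202), (-136, 202), (-132, 201), (-128, 201), (-124, 202), (-120, 202), (-116, 202), (-112, 203), (-108, 203), (-104, 203), (-100, 203), (-96, 203), (-92, 204), (-88, 204), (-84, 203), (-80, 203), (-76, 202), (-72, 201), (-68, 203), (-64, 203), (-60, 206), (-56, 205), (-52, 205), (-48, 204), (-44, 204), (-40, 205), (-36, 206), (-32, 206), (-28, 206), (-24, 206), (-20, 207), (-16, 208), (-12, 208), (-8,
[... 2818 characters left out ...]
), (-84, 36), (-80, 36), (-76, 37), (-72, 36), (-68, 37), (-64, 37), (-60, 37), (-56, 38), (-52, 38), (-48, 37), (-44, 38), (-40, 38), (-36, 38), (-32, 38), (-28, 39), (-24, 41), (-20, 41), (-16, 40), (-12, 41), (-8, 40), (-4, 41), (0, 42), (4, 42), (8, 42), (12, 41), (16, 42), (20, 42), (24, 42), (28, 41), (32, 41), (36, 40), (40, 70), (44, 187), (48, 194), (52, 80), (56, 40), (60, 39), (64, 39), (68, 39), (72, 38), (76, 38), (80, 37), (84, 38), (88, 36), (92, 36), (96, 35), (100, 35), (104, 34), (108, 28), (112, 24), (116, 25), (120, 24), (124, 22), (128, 25), (132, 22), (136, 24), (140, 22), (144, 24), (148, 23), (152, 26), (156, 23), (160, 23), (164, 23), (168, 25), (172, 28), (176, 24)]
```

```bash
cat > fit.py <<'E'
import sys
from h import *
from scipy.optimize import least_squares
np.set_printoptions(precision=4,suppress=True)
def samp(g,B,a,t,rs,z):
    v=[]
    for r in rs:
        p=proj(*B,(a[0]+r*np.cos(t),a[1]+r*np.sin(t),z)).astype(np.float32)
        v.append(float(cv2.getRectSubPix(g,(1,1),(float(p[0]),float(p[1])))[0,0]) if 5<p[0]<507 and 5<p[1]<379 else np.nan)
    return np.array(v)
def disc(n,a,z=.077,dbg=False):
    b=np.load(n+'.npz');B=(b['K'],b['M']);g=b['im'].astype(np.float32).mean(2)
    rs=np.arange(.030,.052,.0005);pts=[]
    for t in np.radians(np.arange(-100,101,5)):
        v=samp(g,B,a,t,rs,z);d=v[2:]-v[:-2];k=np.nanargmin(d)
        if dbg:print(int(np.degrees(t)),v[::4].round(0),rs[k+1].round(4),d[k].round())
        if d[k]<-25:pts.append((a[0]+rs[k+1]*np.cos(t),a[1]+rs[k+1]*np.sin(t)))
    P=np.array(pts);f=least_squares(lambda q:np.hypot(P[:,0]-q[0],P[:,1]-q[1])-q[2],(*a,.038),loss='soft_l1',f_scale=.0005)
    return f.x,len(P),np.abs(f.fun).mean()
if __name__=='__main__':
    for n in sys.argv[1:]:print(n,disc(n,(.4047,-.2347),dbg=n==sys.argv[1]))
E
python3 fit.py d1 w1 w2
```

```text
-100 [ 33.  73. 168. 204. 204. 204. 198. 136. 123. 123. 123.] 0.0435 -34.0
-95 [ 50. 170. 201. 204. 205. 205. 201. 143. 121. 121. 123.] 0.0435 -36.0
-90 [ 60. 185. 205. 205. 204. 203. 201. 145. 121. 121. 121.] 0.0435 -34.0
-85 [ 81. 193. 207. 206. 206. 206. 204. 152. 122. 120. 120.] 0.044 -35.0
-80 [158. 199. 200. 199. 199. 198. 198. 153. 123. 121. 122.] 0.0435 -35.0
-75 [165. 181. 115. 114. 119. 118. 143. 146. 123. 123. 122.] 0.033 -36.0
-70 [190. 198. 196. 201. 202. 207. 208. 162. 123. 122. 122.] 0.044 -38.0
-65 [190. 208. 210. 209. 208. 206. 203. 155. 123. 123. 123.] 0.044 -37.0
-59 [202. 208. 206. 204. 203. 202. 200. 159. 124. 123. 122.] 0.044 -35.0
-55 [204. 204. 200. 197. 191. 198. 201. 174. 125. 124. 124.] 0.044 -35.0
-50 [204. 189. 129. 125. 146. 140. 166. 165. 126. 125. 125.] 0.044 -33.0
-45 [201. 203. 205. 208. 206. 203. 206. 176. 126. 125. 126.] 0.044 -40.0
-40 [204. 206. 209. 204. 205. 209. 209. 181. 127. 126. 125.] 0.0445 -37.0
-35 [203. 200. 201. 204. 211. 204. 204. 175. 127. 127. 127.] 0.044 -43.0
-29 [176. 102. 100. 105. 105. 101. 111. 145. 128. 128. 128.] 0.0305 -43.
[... 1430 characters left out ...]
 125. 124. 124.] 0.0445 -44.0
75 [168. 200. 201. 203. 205. 208. 210. 182. 124. 124. 123.] 0.0445 -41.0
80 [158. 200. 200. 201. 201. 201. 199. 163. 123. 122. 121.] 0.044 -34.0
85 [111. 201. 204. 204. 203. 203. 201. 166. 124. 122. 122.] 0.044 -36.0
90 [ 66. 186. 209. 209. 209. 210. 208. 169. 123. 122. 122.] 0.044 -36.0
95 [ 41. 139. 206. 207. 208. 207. 207. 162. 123. 123. 124.] 0.044 -44.0
100 [ 45. 160. 208. 208. 208. 208. 206. 156. 124. 123. 124.] 0.0435 -35.0
d1 (array([ 0.4054, -0.2344,  0.0438]), 41, np.float64(0.0012838348240742942))
w1 (array([ 0.4033, -0.2353,  0.0455]), 18, np.float64(0.0017854589437885822))
w2 (array([ 0.4043, -0.2343,  0.0447]), 19, np.float64(0.001502933386581003))
```

>>> jog_arm(gripper=[0.6, 0.6, 0.6, 0.6, 0.6, 0.6, 0.6, 0.6, 0.6, 0.6], xyz=[[0, -0.02, 0], [0, -0.02, 0], [0, -0.02, 0], [0, -0.02, 0], [0, -0.02, 0], [0, -0.02, 0.2], [0, -0.02, 0.6], [0, -0.02, 1.0], [0, -0.02, 1.2], [0, -0.02, 1.2]], rotation=[[0, 0, -1.4], [0, 0, -2.8], [0, 0, -4.2], [0, 0, -5.6], [0, 0, -7], [0, 0, -7.6], [0, 0, -7.6], [0, 0, -7.6], [0, 0, -7.6], [0, 0, -7.6]])

```text
t: 44.45
ee_pos: [0.4047, -0.2341, 0.3091]
tool_rot: [-2.949, -1.072, 0.004]
force: [-0.3, 0.3, -1.0]
gripper_width: 0.803
grasp_force: 0.0
```

>>> jog_arm(gripper=[0.6, 0.6, 0.6, 0.6, -1, -1, -1, -1, -1, -1, -1, -1], xyz=[[0, 0, 0.2], [0, 0, 0.4], [0, 0, 0.53], [0, 0, 0.53], [0, 0, 0.53], [0, 0, 0.53], [0, 0, 0.53], [0, 0, 0.53], [0, 0, 0.53], [0, 0, 0.53], [0, 0, 0.53], [0, 0, 0.53]], rotation=[[0, 0, 0], [0, 0, 0], [0, 0, 0], [0, 0, 0], [0, 0, 0], [0, 0, 0], [0, 0, 0], [0, 0, 0], [0, 0, 0], [0, 0, 0], [0, 0, 0], [0, 0, 0]])

```text
t: 45.45
ee_pos: [0.4053, -0.2344, 0.2906]
tool_rot: [2.952, 1.074, 0.0]
force: [-2.0, 1.7, 3.8]
gripper_width: 0.58
grasp_force: 30.0
```

>>> jog_arm(gripper=[-1, -1, -1, -1, -1, -1, -1, -1, -1, -1, -1, -1], xyz=[[0, 0, 0], [0, 0, 0], [0, 0, 0], [0, 0, 0], [0, 0, 0], [0, 0, 0], [0, 0, 0], [0, 0, 0], [0, 0, 0], [0, 0, 0], [0, 0, 0], [0, 0, 0]], rotation=[[0, 0, 1.3], [0, 0, 2.6], [0, 0, 3.9], [0, 0, 5.2], [0, 0, 6.5], [0, 0, 7.8], [0, 0, 9.1], [0, 0, 10.4], [0, 0, 11.7], [0, 0, 13], [0, 0, 14.2], [0, 0, 15.2]])

```text
t: 46.45
ee_pos: [0.4053, -0.2335, 0.2906]
tool_rot: [-2.983, 0.977, 0.002]
force: [-2.3, 6.0, 7.0]
gripper_width: 0.575
grasp_force: 30.0
```

>>> jog_arm(gripper=[-1, -1, -1, 0.6, 0.6, 0.6, 0.6, 0.6, 0.6, 0.6, 0.6, 0.6], xyz=[[0, 0, 0], [0, 0, 0], [0, 0, 0], [0, 0, 0], [0, 0, 0], [0, 0, 0], [0, 0, 0], [0, 0, -0.3], [0, 0, -1], [0, 0, -1.7], [0, 0, -1.7], [0, 0, -1.7]], rotation=[[0, 0, 0], [0, 0, 0], [0, 0, 0], [0, 0, 0], [0, 0, 0], [0, 0, 0], [0, 0, 0], [0, 0, 0], [0, 0, -1.3], [0, 0, -2.6], [0, 0, -3.9], [0, 0, -5.2]])

```text
t: 47.45
ee_pos: [0.4057, -0.235, 0.3606]
tool_rot: [3.127, -0.266, 0.007]
force: [-0.3, 0.2, -0.1]
gripper_width: 0.801
grasp_force: 0.0
```

>>> jog_arm(gripper=[0.6, 0.6, 0.6, 0.6], xyz=[[0, 0, 0], [0, 0, 0], [0, 0, 0], [0, 0, 0]], rotation=[[0, 0, -1.3], [0, 0, -2.4], [0, 0, -2.4], [0, 0, -2.4]])

```text
t: 47.78
ee_pos: [0.4052, -0.2346, 0.3579]
tool_rot: [3.141, 0.05, -0.0]
force: [-0.2, -0.7, -0.5]
gripper_width: 0.802
grasp_force: 0.0
```

```bash
python3 dial.py d2
cat > ang.py <<'E'
import sys
from fit import *
n=sys.argv[1];a,k,e=disc(n,(.4047,-.2347));print('axis',a,k,e)
b=np.load(n+'.npz');B=(b['K'],b['M']);g=b['im'].astype(np.float32).mean(2);im=b['im'].astype(np.float32)
T=np.arange(-80,80,1.)
for r,z in((.016,.111),(.019,.111),(.022,.111),(.025,.111)):
    v=np.array([samp(g,B,a,np.radians(t),[r],z)[0] for t in T]);w=np.clip(v-70,0,None)
    print('pointer r',r,(w*T).sum()/max(w.sum(),1e-6),v.max())
rg=im[...,0]-im[...,1]
for r in(.034,.037,.04):
    v=np.array([samp(np.ascontiguousarray(rg),B,a,np.radians(t),[r],.077)[0] for t in T]);w=np.clip(v-30,0,None);print('red',r,(w*T).sum()/max(w.sum(),1e-6),v.max())
v=np.array([samp(g,B,a,np.radians(t),[.008],.129)[0] for t in T]);w=np.clip(130-v,0,None);print('inner',(w*T).sum()/max(w.sum(),1e-6),v.min())
E
python3 ang.py d2;python3 ang.py d1
```

```text
dial_axis [] []
outer_pointer [([269.9, 185.1], 0.89)] [array([ 0.4269, -0.2475,  0.111 ])]
red_mark [([275.3, 164.0], 0.67)] [array([ 0.4366, -0.2533,  0.077 ])]
inner_pointer [([247.9, 209.2], 0.91)] [array([ 0.4137, -0.2318,  0.129 ])]
plunger_top [([410.1, 209.7], 0.65)] [array([ 0.411 , -0.3548,  0.111 ])]
red [274.3 163. ] [270 157  10  14  60] [ 0.4374 -0.2525  0.077 ]
red [403.3 207.7] [ 382  188   44   41 1410] [ 0.4015 -0.3668  0.077 ]
[ 0.4053 -0.2345  0.3581] [3.141  0.0537 0.    ] [-0.6457 -0.0825  1.6329 -0.0001  1.591   0.8909]
axis [ 0.4055 -0.2344  0.0438] 41 0.001272163392880365
pointer r 0.016 -29.003205243450864 196.07469177246094
pointer r 0.019 -28.776932625353965 196.35052490234375
pointer r 0.022 -29.007059657840998 196.41578674316406
pointer r 0.025 -28.778425635369643 195.13697814941406
red 0.034 -29.620605880842774 145.0408935546875
red 0.037 -29.450433013972724 144.54795837402344
red 0.04 -29.428512321200817 144.8430938720703
inner 12.471980179855011 68.0342788696289
axis [ 0.4054 -0.2344  0.0438] 41 0.0012838348240742942
pointer r 0.016 47.094503672119956 199.51687622070312
pointer r 0.019 47.281647622606876 200.75677490234375
pointer r 0.022 47.206149161599676 201.12130737304688
pointer r 0.025 47.10886994770794 200.50401306152344
red 0.034 -29.57833224558907 148.84788513183594
red 0.037 -29.414043384994493 148.18484497070312
red 0.04 -29.368903020519067 147.64659118652344
inner 12.605871988112312 63.236610412597656
```

The pointer is within 0.6° of the red mark and the inner knob is unmoved. Now the plunger, after one more check of the hatch.

>>> jog_arm(gripper=[-1, -1, -1, -1, -1, -1, -1, -1, -1, -1, -1, -1], xyz=[[0, 0.8, 0], [0, 1.7, 0], [0.03, 2.6, 0], [0.03, 2.98, 0], [0.03, 2.98, 0], [0.03, 2.98, 0], [0.03, 2.98, 0], [0.03, 2.98, 0], [0.03, 2.98, 0], [0.03, 2.98, 0], [0.03, 2.98, 0], [0.03, 2.98, 0]], rotation=[[0, 0, 0], [0, 0, 0], [0, 0, 0], [0, 0, 0], [0, 0, 0], [0, 0, 0], [0, 0, 0], [0, 0, 0], [0, 0, 0], [0, 0, 0], [0, 0, 0], [0, 0, 0]])

```text
t: 49.33
ee_pos: [0.4106, -0.3531, 0.3583]
tool_rot: [3.141, 0.055, 0.0]
force: [0.1, -0.2, 0.6]
gripper_width: 0.01
grasp_force: 0.0
```

```bash
python3 dial.py p1
python3 - <<'E'
from h import *
np.set_printoptions(precision=4,suppress=True)
b=np.load('p1.npz');B=(b['K'],b['M']);im=b['im']
hsv=cv2.cvtColor(im,cv2.COLOR_RGB2HSV);red=((hsv[...,1]>120)&((hsv[...,0]<8)|(hsv[...,0]>172))&(hsv[...,2]>90)).astype(np.uint8)
n,l,st,c=cv2.connectedComponentsWithStats(red);i=1+np.argmax(st[1:,4]);print('plunger',onz(*B,c[i],.108),st[i])
for n in('wrist','side','top'):
    _,K,M=cam(n)
    for d in place_of(n,'hatch'):print(n,np.round(d['location'],1),onz(K,M,d['location'],.068),round(d['conf'],2))
E
```

```text
dial_axis [([111.7, 202.8], 0.81), ([218.7, 78.4], 0.73)] [array([ 0.4027, -0.2311,  0.076 ]), array([ 0.5081, -0.3239,  0.076 ])]
outer_pointer [([111.7, 184.6], 0.74)] [array([ 0.4286, -0.2484,  0.111 ])]
red_mark [([132.0, 166.3], 0.71)] [array([ 0.4359, -0.2515,  0.077 ])]
inner_pointer [([78.5, 209.0], 0.87)] [array([ 0.4151, -0.2318,  0.129 ])]
plunger_top [([252.8, 211.8], 0.76)] [array([ 0.4109, -0.354 ,  0.111 ])]
red [132.5 164.6] [128 158  10  14  61] [ 0.4374 -0.252   0.077 ]
red [250.8 208.6] [ 230  190   42   37 1252] [ 0.4019 -0.3525  0.077 ]
[ 0.4105 -0.3536  0.3581] [ 3.1411  0.0538 -0.    ] [-0.8157  0.0828  1.4677 -0.      1.5911  0.7208]
plunger [ 0.4124 -0.3523  0.108 ] [ 230  190   42   37 1252]
wrist [114.5  14.8] [ 0.5516 -0.2437  0.068 ] 0.89
side [301.3 241.9] [ 0.5376 -0.2408  0.068 ] 0.89
top [323.6 206.3] [ 0.5482 -0.2382  0.068 ] 0.72
```

>>> jog_arm(gripper=[-1, -1, -1, -1, -1, -1, -1, -1, -1], xyz=[[0.01, 0, 0.5], [0.01, 0, 1.0], [0.01, 0, 1.2], [0.01, 0, 1.3], [0.01, 0, 1.4], [0.01, 0, 1.5], [0.01, 0, 1.6], [0.01, 0, 1.6], [0.01, 0, 1.6]], rotation=[[0, 0, 0], [0, 0, 0], [0, 0, 0], [0, 0, 0], [0, 0, 0], [0, 0, 0], [0, 0, 0], [0, 0, 0], [0, 0, 0]])

```text
t: 50.93
ee_pos: [0.4106, -0.3531, 0.3002]
tool_rot: [3.14, 0.054, 0.001]
force: [-8.4, 8.4, 20.2]
gripper_width: 0.008
grasp_force: 10.4
```

>>> jog_arm(gripper=[-1, -1, -1, -1, -1, -1, -1, -1], xyz=[[0, 0, -0.3], [0, 0, -0.8], [0, 0, -1.6], [0, 0, -2.4], [0, 0, -3], [0, 0, -3], [0, 0, -3], [0, 0, -3]], rotation=[[0, 0, 0], [0, 0, 0], [0, 0, 0], [0, 0, 0], [0, 0, 0], [0, 0, 0], [0, 0, 0], [0, 0, 0]])

```text
t: 51.6
ee_pos: [0.4109, -0.3535, 0.4135]
tool_rot: [-3.141, -0.054, 0.001]
force: [-0.2, -0.5, -0.5]
gripper_width: 0.003
grasp_force: 0.0
```

```bash
python3 dial.py e1
python3 - <<'E'
from h import *
np.set_printoptions(precision=4,suppress=True)
b=np.load('e1.npz');B=(b['K'],b['M'])
from fit import disc
a,_,_=disc('e1',(.4047,-.2347));print(a)
t=lambda P:np.degrees(np.arctan2(P[1]-a[1],P[0]-a[0]))
for n,z in(('outer_pointer',.111),('red_mark',.077),('hatch',.068)):
    d=place_of('wrist',n)
    if d:p=onz(*B,d[0]['location'],z);print(n,p,t(p))
for n in('side','top'):
    _,K,M=cam(n)
    for m,z in(('hatch',.068),('standard',.001),('beaker',0),('vial_a',.001)):
        print(n,m,[(onz(K,M,d['location'],z)[:2],round(d['conf'],2)) for d in place_of(n,m)][:4])
E
```

```text
dial_axis [([135.4, 186.2], 0.86)] [array([ 0.4033, -0.2323,  0.076 ])]
outer_pointer [] []
red_mark [([152.8, 154.6], 0.86)] [array([ 0.4372, -0.2525,  0.077 ])]
inner_pointer [([111.4, 187.9], 0.86)] [array([ 0.4157, -0.2313,  0.129 ])]
plunger_top [] []
red [152.1 154.7] [149 150   7  11  37] [ 0.4371 -0.2518  0.077 ]
red [250.8 191.1] [234 175  35  33 901] [ 0.4024 -0.3524  0.077 ]
[ 0.411  -0.3536  0.4139] [-3.141  -0.054   0.0003] [-0.8151  0.0681  1.3729 -0.0001  1.7007  0.7214]
[ 0.4057 -0.2342  0.0436]
red_mark [ 0.4372 -0.2525  0.077 ] -30.191291729158216
hatch [ 0.5501 -0.2424  0.068 ] -3.27545594770121
side hatch [(array([ 0.5457, -0.2434]), 0.92)]
side standard [(array([0.4245, 0.1015]), 0.68)]
side beaker [(array([0.503 , 0.4573]), 0.71), (array([0.4286, 0.1227]), 0.45)]
side vial_a [(array([0.5865, 0.1402]), 0.47)]
top hatch []
top standard [(array([0.4223, 0.1059]), 0.58)]
top beaker [(array([0.4986, 0.4387]), 0.66)]
top vial_a [(array([0.5675, 0.1511]), 0.59)]
```

Everything is in place, so I'm handing it in.

```bash
python3 -c "
from rig import sign_off
print(sign_off())"
```

```text
the job is handed in; nothing more can be done
None
```

The job is done and handed in at about 52 s of the 210 s: the amber standard is on the pad, the three white vials are upright in cells 1, 3 and 4 (vial b went in leaning and had to be regripped and set straight), the hatch is home, the ring pointer was within about 0.6° of the red mark with the inner knob unmoved, and the plunger was pressed to its stop and released last.

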